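Load the spine-label cartridge and lock it

ROBOT

A 7-joint arm with a two-finger parallel gripper is mounted at the origin on the work surface. World frame = base frame: x ahead of the robot, y to its left, z up, the work surface at z = 0. Lengths are in m, angles in rad, forces in N, time in s.
With the tool pointing down it reaches from about 0.4 to 0.925 m from the base axis. Payload 4.1 kg.
Tool frame: the origin (TCP) lies at the very end of the fingers, on their centre line; the grasp point (between the pads) lies 19 mm behind it; y points along the fingers, z is the direction in which the jaws open and shut, and the axes are right-handed (so a half turn about y gives the same grasp; the last joint's range is limited). The gripper opens to 85 mm and grips with 20 to 120 N. Pads are 22 mm wide; open, the fingers measure 114 mm over their backs; the gripper's body (76 mm by 85 mm) begins 54 mm behind the grasp point. The pads swing forward as they close: fully open they stand 13 mm farther back than shut.
Start: joints at [1.073, 0.398, 0.045, 1.537, -0.019, 1.207, -0.051], TCP at [0.252, -0.599, 0.231] pointing down, gripper open.
Joint ranges: [-2.82, 2.82], [-0.49, 2.23], [-1.37, 1.46], [0, 2.46], [-1.36, 4.5], [0.23, 2], [-2.94, 2.94]. Speed limits (rad/s): [2.57, 2.57, 3.14, 3.14, 3.14, 3.14, 3.14].

INTERFACE

Orientations are given as a rotation vector (axis times angle).
In Python, from workcell import * gives the robot as it stands.
- The arm moves only by the tool move_arm, never from a script. Its argument "targets" is a list of rows, each a list of 6 numbers: the shift along the tool's x, y, z in units of 20 mm (1.0 is 20 mm), then the turn, a rotation vector about the tool's x, y, z in units of 6 degrees (1.0 is 6 degrees). In form: [[x, y, z, rx, ry, rz], ...]. A call has 1 to 20 rows; each row shifts and turns the pose as measured when the row begins, along the tool's axes as they then stand; what a row does not reach is not made up. A row lasts 1/12 s, in which the tool goes at most 41.7 mm and 7.16 degrees, less where a joint would pass 70% of its speed; a pose out of reach is approached as far as the arm can. A call with a number of a shift or a turn outside -1 to 1 is refused whole. A call with a gripper value outside its range is refused whole. "grip" is the opening, from -1 (shut) to 1 (fully open), so that 0 is half open, set as the call begins (left out, the last holds). The fingers move at their own pace and stop on an object; "force" is the grip in N (left out, the last holds). Time passes only in rows, so rows that do not move let the fingers close. It gives the time, the measured TCP pose, the force and the opening at its end, in the units of the state.
- get_state(): the state, without advancing time (a new reading comes with each control period).
- capture(name): name is "side" or "top"; returns a dict with "color" (400x640x3 uint8, red, green, blue), "z_map" (400x640 float32, m along the optical axis (not along the pixel's ray), 0 where there is no reading), "intrinsics" (3x3 intrinsics, pixels), "eye" and "attitude" of the camera in the world. Camera axes: x right, y up, looking along -z (the intrinsics and any distortion apply to the point x, -y, -z); pixel columns grow to the right and rows downward; lengths in m; the calibration is good to about 2 mm. A picture is of the moment at which its call begins.
- sign_off(): hands the job in, once; it reports no verdict.
Trained networks look in a picture, given as the dict that the camera call returned (one of the last four; its "shot" number tells which), for a name from the list of things; names that differ only in an ending like _2 or _b are one class to them, and where a whole thing is asked for, a point or a joint stands for the part that bears it (a point fixed in the world has none). Each returns a list of dicts, best first, with "score" (0 to 1); they miss things now and then, are a little off and sometimes report something else, mostly with a low value. They report only what shows in the picture. A call takes as long as a camera call. They do not tell look-alikes from the thing itself.
- cut_out(label, picture): "mask" (400x640 bool, what is visible of it).
- pinpoint(label, picture): "point" ([x, y, z] in m, in the coordinates of the camera as it stood for that picture, good to about 4 mm: a listed point, or the origin of a listed thing).
The state is a dict: "t": time; "joint_positions": joint angles; "qvel": joint speeds; "joint_torque": joint torques, N m; "ee_pos": TCP position; "tool_rot": TCP orientation; "force": force on the tool from outside, world axes, zero at the start; "ft_torque": the same for the moment, N m; "grip_width": finger opening in m.
Only numpy, scipy, OpenCV 4.12 (cv2) and the standard library are available. Lean on these libraries where they do the work, as an engineer would, in place of code of your own. Each camera call takes 0.05 s, during which the arm holds its last target.

TASK

The label printer needs its new cartridge: put the loose black label cartridge into the open bay on the printer's sloping deck, the right way round, and lower it gently until it is fully home with its shoulders flush with the deck. Then swing the locking lever beside the bay fully shut over it. Leave the other things on the desk where they are.

Things in the scene. Friction and masses are not known exactly. Their poses are not given: they have to be found in the camera images.
- cartridge_grip (a point): Centre of the green grip fin of the loose label cartridge. The fin stands on the middle of the cartridge's top: 22 mm thick (x), 64 mm long (y), 40 mm high (z). This point is half-way up it: 20 mm above the black top (the shoulders), 20 mm below the fin's top, 70 mm above the cartridge's underside. Axes as cartridge.
- cartridge: Loose label cartridge, a black block 60 mm (x) by 130 mm (y) by 50 mm high (z), 90 mm with its green fin; about 0.3 kg. Origin under its centre. Starts upright on the desk, yaw within 0.6 rad of straight ahead. x points to its rear; a thin steel bar marks the front edge of its top (-x).
- cartridge_key (a point): Key rib on the cartridge's rear wall (12 mm wide, standing 4 mm out, from 12 mm above the underside up to the top), which lets it in one way round only. The point is at the rib's upper end: (+32, +40, +50) mm from cartridge.
- bay: Bay mouth of the label printer: frame in the deck plane at its centre. x points up the slope to the printer's rear, y to its left, z straight out of the deck, 25 degrees from vertical, leaning to the front (the robot's side). The bay is a black pocket 64 mm (x) by 134 mm (y), 50 mm deep along -z, with a 7 mm wide, 7 mm deep 45-degree lead-in round its mouth.
- bay_home (a point): Where cartridge_grip is when the cartridge is home: (0, 0, +20) mm in the bay frame, whose axes it shares; the cartridge's x, y, z are then parallel to these and its shoulders flush with the deck.
- bay_notch (a point): Notch (18 mm wide, 7 mm deep) in the bay's rear wall for the key rib; the point, (+32, +40, 0) mm in the bay frame, is where cartridge_key is when home.
- printer: Label printer, white and grey, 265 mm deep (x), 250 mm wide (y), 158 mm high at the back, fixed on the desk; origin under its centre, x to its rear. Its deck slopes down to the front, is flat but for the lever and reaches 95 mm up and down the slope and 125 mm each side of the bay's centre. The clear cover is open, tipped back behind it, top at 225 mm.
- lever (a joint): Angle of the locking lever on the bay's right (-y): 0 = fully shut (a stop), lying parallel to the deck; grows as it is raised; 1.5 = open stop. Starts open (1.15 to 1.45), clear of the bay, and stays where left; 1 to 2 N at the green bar moves it. Its steel toe, 65 mm from the hinge, shuts over the cartridge's shoulder (y -65 to -56 mm) with 1 mm to spare; a cartridge not home stops it.
- lever_bar (a point): Centre of the green round cross bar on the lever's free end (14 mm thick, 34 mm long along the bay's y), to be pushed or pinched; 145 mm from the hinge. The arm between is dark steel, 12 mm wide, 8 mm thick. Shut, the bar is at (-75, -86, +10) mm in the bay frame.
- lever_hinge (a point): The lever's hinge, a fixed point on the printer at (+70, -86, +10) mm in the bay frame; the hinge axis is the bay's y axis.
- stapler: Red and black desk stapler, 150 x 36 x 47 mm, loose; origin under its centre, x along its length. To be left alone.
- dispenser: Blue tape dispenser, 130 x 52 mm, 80 mm high, loose; origin under its centre, x along its length. To be left alone.
- books: Stack of three books, about 165 x 225 x 62 mm, loose; origin under its centre. To be left alone.
- pencil_cup: Blue cup with pencils, 82 mm across, 95 mm high (pencils to 190 mm), loose; origin under its centre. To be left alone.
Not all that is in view belongs to the job. What is shaped like the cartridge but pink or red is not meant.

How it is judged:
On the way, in this order (a step that is already met when the one before it is completed fails the run):
1. the cartridge is fully home in the bay, the right way round, while the lever is still open (distance between cartridge_key and bay_notch below 0.008 m and x of cartridge_grip in the frame of bay between -0.004 and 0.004 m and y of cartridge_grip in the frame of bay between -0.004 and 0.004 m and z of cartridge_grip in the frame of bay between 0.017 and 0.023 m and angle between the x axis of cartridge_grip and the x axis of bay, either way round below 0.06 rad and angle between the z axis of cartridge_grip and the z axis of bay, either way round below 0.06 rad and value of joint lever above 0.8 rad), for 0.2 s.
2. the lever is shut over the cartridge (distance between cartridge_key and bay_notch below 0.008 m and x of cartridge_grip in the frame of bay between -0.004 and 0.004 m and y of cartridge_grip in the frame of bay between -0.004 and 0.004 m and z of cartridge_grip in the frame of bay between 0.017 and 0.023 m and angle between the x axis of cartridge_grip and the x axis of bay, either way round below 0.06 rad and angle between the z axis of cartridge_grip and the z axis of bay, either way round below 0.06 rad and value of joint lever below 0.06 rad), for 0.2 s.
At the end, for the whole second after the job is handed in: The cartridge is home in the bay, the right way round (grip point within 4 mm across and 3 mm in depth of its home, axes within 0.06 rad), at rest; the lever is shut (within 0.06 rad of its stop) (all of step 2 and linear speed of cartridge below 0.02 m/s); the robot touches nothing.
It fails at once if the cartridge is forced into the bay (contact force over 60 N) (contact force between cartridge and bay above 60 N).
It fails at once if the cartridge is let fall into the bay instead of being lowered (over 0.35 m/s while in its mouth) (z of cartridge_grip in the frame of bay below 0.065 m and x of cartridge_grip in the frame of bay between -0.02 and 0.02 m and y of cartridge_grip in the frame of bay between -0.02 and 0.02 m and linear speed of cartridge above 0.35 m/s).
It fails at once if the stapler, tape dispenser, books or pencil cup are pushed away (over 30 mm) or tipped (distance of any of stapler, dispenser, books, pencil_cup from where it was at the start of the episode above 0.03 m or angle between any of stapler, dispenser, books, pencil_cup's own z axis and vertical above 0.35 rad).
It also fails if it takes over 53 s, if anything falls off the work surface, if the arm or the gripper's body presses on something with over 40 N, if the wrist force passes 120 N, or if a joint passes its speed limit or range.

## Working session

There is one attempt and no reset: what is moved stays moved. The work goes in short steps, Python scripts to look and compute and a tool call to move; the robot and the scene stay as the last step left them, time stands still between calls to the robot, and variables do not carry over. Pictures are saved under pics/ and viewed, and the job is handed in when it is done.

Besides the shell and the picture viewer there is one more tool, called after "Call:" as a command line: name --pt "numbers of a row" for each row, then --argument value for the rest. move_arm: Moves the arm, as the interface text tells. Its arguments: {"type":"object","properties":{"targets":{"type":"array"},"grip":{"type":"number"},"force":{"type":"number"}},"required":["targets"]}

```bash
ls; mkdir -p pics
python3 - <<'E'
from workcell import *
import cv2,pickle
print(get_state())
for n in ("side","top"):
    c=capture(n); cv2.imwrite(f"pics/{n}0.png",c["color"][:,:,::-1]); pickle.dump(c,open(f"{n}0.pkl","wb"))
    print(n,c["eye"],c["attitude"],c["intrinsics"],c.keys())
    for l in ("cartridge_grip","cartridge","cartridge_key","bay","lever_bar","lever_hinge","printer"):
        print(l,[(r["score"],r["point"]) for r in pinpoint(l,c)])
E
```

```text
pics
{'t': 0.0, 'joint_positions': array([ 1.07299594,  0.39919639,  0.04506624,  1.5378788 , -0.01872585,
        1.20691873, -0.05068737]), 'qvel': array([-0.00139838, -0.00151602,  0.0007847 ,  0.00258665, -0.00036831,
       -0.00108839, -0.00025704]), 'joint_torque': array([-6.43154726e-04, -4.75127971e+01,  1.36466760e+00, -2.54227495e+01,
        1.15210473e-02,  9.49089444e-03, -1.28506323e-05]), 'ee_pos': array([ 0.25216356, -0.59839842,  0.23026182]), 'tool_rot': array([-0.40529471,  2.00447187, -2.00056738]), 'force': array([ 0.39015492, -0.38651581,  0.18481294]), 'ft_torque': array([0.04760395, 0.01109945, 0.04197366]), 'grip_width': 0.08565938414518605}
side [0.02687092 1.17335434 0.92467148] [ 0.24794998 -1.32774313 -2.43760594] [[493.21329941   0.         332.4627191 ]
 [  0.         493.21329941 200.14444598]
 [  0.           0.           1.        ]] dict_keys(['color', 'z_map', 'intrinsics', 'eye', 'attitude', 'shot'])
cartridge_grip [(0.87, [-0.1456, -0.2072, -1.2434]), (0.87, [0.1446, -0.2308, -1.2222]), (0.66, [0.0934, -0.089, -1.4391]), (0.6, [-0.0225, -0.2956,
[... 1093 characters left out ...]
-0.0872, -0.1106, -1.5765]), (0.55, [-0.4888, -0.1615, -1.5681])]
cartridge [(0.98, [-0.5809, 0.0205, -1.6509]), (0.88, [-0.0888, -0.1188, -1.6451]), (0.76, [-0.489, -0.1649, -1.6376]), (0.67, [-0.3918, 0.0084, -1.6508]), (0.61, [-0.3087, -0.2626, -1.6286])]
cartridge_key [(0.95, [-0.2789, -0.2231, -1.5886]), (0.73, [-0.5996, 0.0699, -1.6064]), (0.7, [-0.4402, 0.0266, -1.6059]), (0.7, [-0.0429, -0.1327, -1.5891]), (0.66, [-0.4338, -0.1611, -1.5888])]
bay [(0.91, [0.1606, 0.1175, -1.5412]), (0.35, [-0.3944, 0.0117, -1.5835])]
lever_bar [(0.64, [0.2552, 0.0935, -1.406])]
lever_hinge [(0.71, [-0.215, 0.1285, -1.664]), (0.44, [0.2453, 0.1898, -1.5141])]
printer [(0.88, [0.1618, 0.1074, -1.667])]
```

View pics/side0.png

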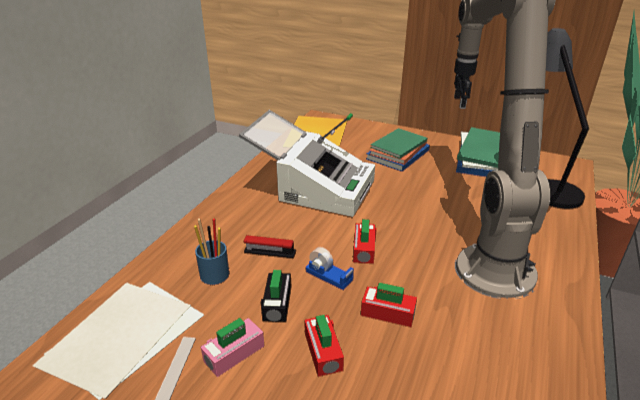

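View pics/top0.png

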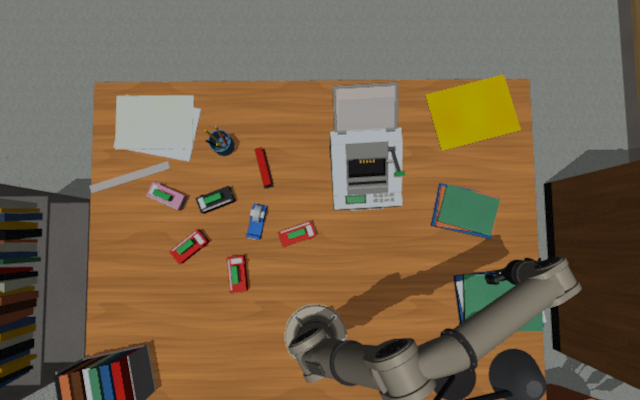

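Candidates: black at side (277,295) / top (215,200). Look-alikes: pink at side (232,345) / top (165,195), and red at top (188,246), (237,273) and (297,234). I choose the black one and check it in a crop.

```bash
cat > h.py <<'E'
import numpy as np,cv2,pickle
from scipy.spatial.transform import Rotation as R
def toW(c,p): return np.array(c["eye"])+R.from_rotvec(c["attitude"]).apply(np.array(p))
def deproj(c,u,v,z=None):
    K=c["intrinsics"]; z=c["z_map"][v,u] if z is None else z
    x=(u-K[0,2])/K[0,0]*z; y=(v-K[1,2])/K[1,1]*z
    return toW(c,np.stack([x,-y,-z],-1))
def proj(c,P):
    K=c["intrinsics"]; q=R.from_rotvec(c["attitude"]).inv().apply(np.atleast_2d(P)-np.array(c["eye"]))
    return np.stack([K[0,0]*q[:,0]/-q[:,2]+K[0,2],K[1,1]*-q[:,1]/-q[:,2]+K[1,2]],-1)
def cloud(c):
    v,u=np.mgrid[0:400,0:640]; return deproj(c,u.ravel(),v.ravel(),c["z_map"].ravel()).reshape(400,640,3)
E
python3 - <<'E'
from h import *
s=pickle.load(open("side0.pkl","rb"));t=pickle.load(open("top0.pkl","rb"))
a=s["color"][255:335,235:315,::-1];b=t["color"][175:225,185:245,::-1];d=s["color"][105:215,235:385,::-1];e=t["color"][75:215,325:415,::-1]
f=lambda i:cv2.resize(i,(390,290),interpolation=cv2.INTER_CUBIC)
cv2.imwrite("pics/crop.png",np.vstack([np.hstack([f(a),f(b)]),np.hstack([f(d),f(e)])]))
print(toW(s,[-0.1456,-0.2072,-1.2434]),"key",toW(s,[-0.1776,-0.2476,-1.2227]),toW(s,[-0.1443,-0.2669,-1.2849]))
print(toW(t,[-0.3932,0.0126,-1.5813]),"key",toW(t,[-0.4402,0.0266,-1.6059]),toW(t,[-0.3918,0.0084,-1.6508]))
print("bay",toW(s,[-0.0154,0.1242,-1.6832]),toW(t,[0.1606,0.1175,-1.5412]))
print("bar",toW(s,[0.0564,0.2787,-1.6621]),toW(t,[0.2552,0.0935,-1.406]))
print("hinge",toW(s,[-0.0443,0.2149,-1.7493]),toW(t,[0.2453,0.1898,-1.5141]))
print("printer",toW(s,[-0.0166,0.0277,-1.7457]),toW(t,[0.1618,0.1074,-1.667]))
for n,c in(("s",s),("t",t)):
    P=cloud(c); I=c["color"].astype(int); z=c["z_map"]
    # black cartridge points
    m=(np.linalg.norm(P[...,:2]-[0.39,0.375],axis=-1)<0.09)&(z>0)&(P[...,2]>0.03)
    g=m&(I[...,1]>I[...,0]+30)&(I[...,1]>I[...,2]+20)
    print(n,"fin n",g.sum(), P[g].mean(0) if g.any() else 0, P[g][:,2].max() if g.any() else 0)
    # desk
    print("deskz",np.median(P[z>0][np.abs(P[z>0][:,2])<0.03][:,2]))
E
```

```text
[0.50852966 0.36707223 0.07139029] key [0.52254088 0.41561408 0.04832463] [ 0.50722087  0.36406384 -0.0012545 ]
[0.50611879 0.36513101 0.07215444] key [0.52260245 0.41180439 0.04848918] [0.50773271 0.36323447 0.00255811]
bay [ 0.60102592 -0.18973419  0.11155357] [ 0.60168498 -0.18931558  0.12471434]
bar [ 0.56238014 -0.27798337  0.25364258] [ 0.56550409 -0.28263636  0.25807991]
hinge [ 0.66870067 -0.27506997  0.15116221] [ 0.67060368 -0.27448767  0.15835536]
printer [ 0.60050637 -0.18976484 -0.00342325] [ 0.60213098 -0.19139069 -0.00147831]
s fin n 51 [0.34710723 0.44509986 0.08725464] 0.09132731946624717
deskz -0.002157699183638506
t fin n 38 [0.34743701 0.44220603 0.09011973] 0.09842646263822674
deskz 0.0009594173440922171
```

View pics/crop.png

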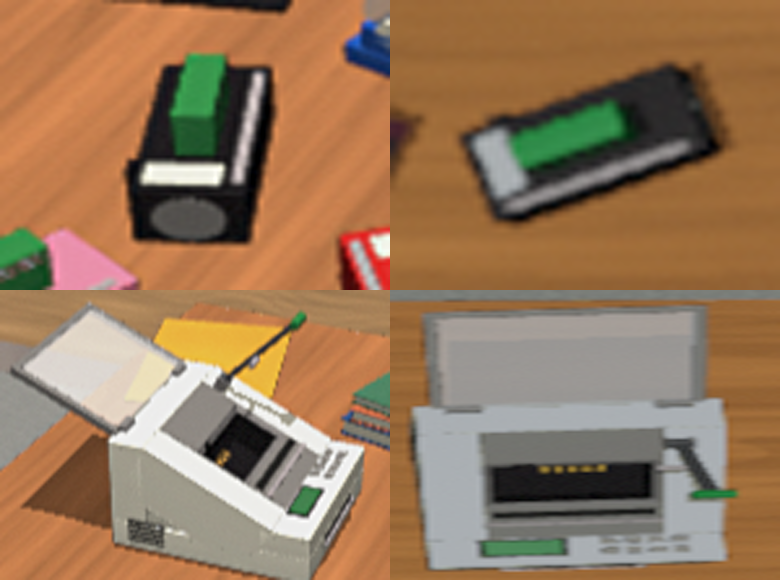

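The crop confirms it: a black body with a green fin, the steel bar on the front (-x) side, and the key at upper left. In the top view the bay is at (367,165) and the lever bar at (398,174). Next I refine both poses from depth.

Run:
```python
from h import *
s=pickle.load(open("side0.pkl","rb"));t=pickle.load(open("top0.pkl","rb"))
for n,c in(("s",s),("t",t)):
    P=cloud(c); I=c["color"].astype(int); z=c["z_map"]
    m=(np.linalg.norm(P[...,:2]-[0.507,0.366],axis=-1)<0.09)&(z>0)
    for lab,lo,hi in(("fin",.078,.11),("top",.042,.06),("all",.035,.1)):
        k=m&(P[...,2]>lo)&(P[...,2]<hi); Q=P[k]
        r=cv2.minAreaRect((Q[:,:2]*1000).astype(np.float32))
        print(n,lab,k.sum(),r,"zmed",np.median(Q[:,2]))
    # printer deck
    B=np.array([.6015,-.1895])
    k=(z>0)&(np.abs(P[...,0]-B[0])<.16)&(np.abs(P[...,1]-B[1])<.16)&(P[...,2]>.02)
    Q=P[k]
    best=None;rng=np.random.default_rng(0)
    for _ in range(800):
        a=Q[rng.choice(len(Q),3,replace=False)];nn=np.cross(a[1]-a[0],a[2]-a[0]);l=np.linalg.norm(nn)
        if l<1e-5: continue
        nn/=l; nn*=np.sign(nn[2]); 
        if not .85<nn[2]<.95: continue
        ok=np.abs((Q-a[0])@nn)<.002
        if best is None or ok.sum()>best.sum(): best=ok
    D=Q[best]; 
    for _ in range(3):
        ctr=D.mean(0);nn=np.linalg.svd(D-ctr)[2][2];nn*=np.sign(nn[2]);D=Q[np.abs((Q-ctr)@nn)<.003]
    print(n,"deck",len(D),"n",nn,"tilt",np.degrees(np.arccos(nn[2])),"yaw",np.arctan2(-nn[1],-nn[0]),"h at B",ctr[2]-((B-ctr[:2])@nn[:2])/nn[2])
    r=cv2.minAreaRect((D[:,:2]*1000).astype(np.float32));print(r)
    np.save(f"deck_{n}.npy",D)
    for b in((0.601,-.2),):pass
    # lever bar: green above .2
    g=k&(I[...,1]>I[...,0]+30)&(P[...,2]>.2); print("bar",g.sum(),P[g].mean(0) if g.any() else 0)
```

```text
s fin 180 ((504.9519958496094, 368.2718200683594), (22.5302734375, 65.12983703613281), 20.877300262451172) zmed 0.08683228726271974
s top 668 ((506.9860534667969, 367.81787109375), (63.69546127319336, 136.2628173828125), 20.656070709228516) zmed 0.047457590982473485
s all 981 ((506.9860534667969, 367.81787109375), (63.69546127319336, 136.2628173828125), 20.656070709228516) zmed 0.04829446622578448
s deck 1705 n [-0.42019865 -0.01933828  0.90722606] tilt 24.875215152024058 yaw 0.04598930228460576 h at B 0.11376232905396996
((584.8240966796875, -189.2798614501953), (238.62612915039062, 258.828857421875), 3.776298999786377)
bar 20 [ 0.56162653 -0.27316885  0.25982947]
t fin 117 ((505.334716796875, 366.4105224609375), (23.306215286254883, 63.89485549926758), 18.846208572387695) zmed 0.09019399088508595
t top 442 ((507.0379638671875, 367.1066589355469), (63.485618591308594, 130.771240234375), 21.1874942779541) zmed 0.05075238796558523
t all 600 ((507.0319519042969, 366.7735900878906), (63.81596755981445, 131.4212646484375), 21.24152374267578) zmed 0.05188107995591529
t deck 2046 n [-0.40725218 -0.02403466  0.91299945] tilt 24.076798819171433 yaw 0.058948267112988055 h at B 0.11793041470182535
((609.418701171875, -190.7294921875), (282.7784729003906, 249.98480224609375), 2.7563109397888184)
bar 37 [ 0.56492921 -0.27889837  0.26474574]
```

Run:
```python
from h import *
s=pickle.load(open("side0.pkl","rb"));t=pickle.load(open("top0.pkl","rb"))
yaw=.053; O=np.array([.6015,-.1895,.1165])
Rb=R.from_euler("ZY",[yaw,-np.radians(25)]).as_matrix()
print(Rb)
out=[]
for c,dz in((s,-.002),(t,.001)):
    # 2px per mm ; bay x up, y left
    xs=np.linspace(.11,-.11,396);ys=np.linspace(.14,-.14,390)
    X,Y=np.meshgrid(xs,ys,indexing="ij")
    W=O+[0,0,dz]+np.stack([X,Y,0*X],-1).reshape(-1,3)@Rb.T
    uv=proj(c,W).astype(np.float32).reshape(396,390,2)
    im=cv2.remap(c["color"][:,:,::-1].copy(),uv[...,0],uv[...,1],cv2.INTER_CUBIC)
    def px(x,y): return int((.14-y)/.28*389),int((.11-x)/.22*395)
    for hx,hy,col in((.032,.067,(0,0,255)),(.039,.074,(0,255,255)),(.095,.125,(255,0,0))):
        cv2.rectangle(im,px(hx,hy),px(-hx,-hy),col,1)
    out.append(im)
cv2.imwrite("pics/rect.png",np.hstack(out))
```

```text
[[ 0.90503518 -0.05297519 -0.42202483]
 [ 0.04801183  0.99859583 -0.02238828]
 [ 0.42261826  0.          0.90630779]]
```

View pics/rect.png

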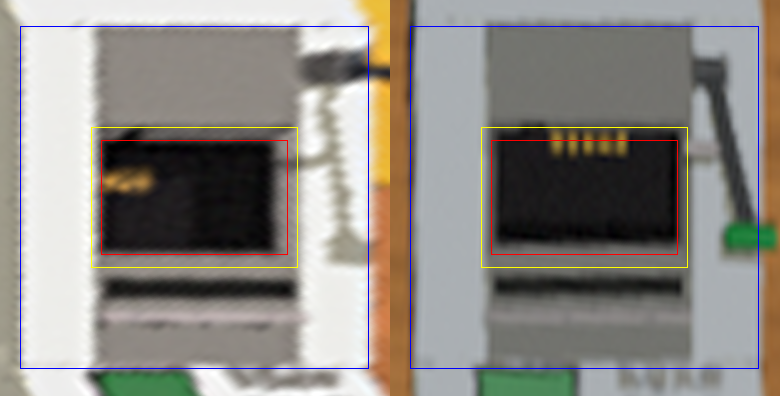

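Run:
```python
from h import *
from workcell import *
yaw=.053
Rb=R.from_euler("ZY",[yaw,-np.radians(25)]).as_matrix()
O=np.array([.6015,-.1895,.1165])
off={"bay":[0,0,0],"bay_home":[0,0,.02],"bay_notch":[.032,.04,0],"lever_hinge":[.07,-.086,.01]}
acc={}
for i in range(4):
  for n in("side","top"):
    c=capture(n)
    for l in list(off)+["printer","cartridge_grip","cartridge","cartridge_key","lever_bar"]:
        for r in pinpoint(l,c):
            w=toW(c,r["point"])
            if l in off:
                q=Rb.T@(w-O)-off[l]
                if np.abs(q).max()>.03: continue
                acc.setdefault((l,n),[]).append(q*1000)
            else:
                ref={"printer":[.601,-.19],"lever_bar":[.564,-.28]}.get(l,[.507,.367])
                if np.linalg.norm(w[:2]-ref)<.075: acc.setdefault((l,n),[]).append(w*1000)
for k,v in acc.items(): print(k,len(v),np.round(np.mean(v,0),1),np.round(np.std(v,0),1))
for n,dz in(("side",-.002),("top",.001)):
    c=pickle.load(open(n+"0.pkl","rb"))
    for x0,x1 in((.07,.09),(.045,.06),(-.09,-.07),(-.036,-.033),(-.02,.02)):
        xs=np.linspace(x0,x1,20);ys=np.arange(.145,-.1451,-.0005);X,Y=np.meshgrid(xs,ys,indexing="ij")
        W=O+[0,0,dz]+np.stack([X,Y,0*X],-1).reshape(-1,3)@Rb.T
        uv=proj(c,W).astype(np.float32).reshape(len(xs),len(ys),2)
        p=cv2.remap(c["color"].astype(np.float32).mean(2),uv[...,0],uv[...,1],cv2.INTER_LINEAR).mean(0)
        g=np.gradient(cv2.GaussianBlur(p[None],(1,0) if 0 else (9,1),2)[0])
        pk=[j for j in range(5,len(g)-5) if abs(g[j])==np.abs(g[j-5:j+6]).max() and abs(g[j])>2]
        print(n,x0,[(round(ys[j]*1000,1),round(float(g[j]),1)) for j in pk])
    for y0,y1 in((-.03,-.01),(.03,.05),(.09,.11),(.06,.065)):
        ys=np.linspace(y0,y1,20);xs=np.arange(.115,-.1151,-.0005);X,Y=np.meshgrid(xs,ys)
        W=O+[0,0,dz]+np.stack([X,Y,0*X],-1).reshape(-1,3)@Rb.T
        uv=proj(c,W).astype(np.float32).reshape(len(ys),len(xs),2)
        p=cv2.remap(c["color"].astype(np.float32).mean(2),uv[...,0],uv[...,1],cv2.INTER_LINEAR).mean(0)
        g=np.gradient(cv2.GaussianBlur(p[None],(9,1),2)[0])
        pk=[j for j in range(5,len(g)-5) if abs(g[j])==np.abs(g[j-5:j+6]).max() and abs(g[j])>2]
        print(n,"y",y0,[(round(xs[j]*1000,1),round(float(g[j]),1)) for j in pk])
```

```text
('bay', 'side') 4 [-2.8 -1.1 -1.4] [2.4 1.1 1.3]
('bay_home', 'side') 3 [-0.2 -0.2 -2.3] [0.2 0.9 0.3]
('bay_notch', 'side') 4 [-1.4 -6.1 -3.3] [1.1 2.2 1.5]
('lever_hinge', 'side') 3 [ 0.1 -1.3 -3.5] [1.2 0.4 1.1]
('printer', 'side') 5 [ 606.6 -181.2   23. ] [11.1 13.8 53.1]
('cartridge_grip', 'side') 4 [506.9 369.3  71.2] [1.3 0.8 0.6]
('cartridge', 'side') 4 [506.9 363.6  -2.4] [0.9 1.1 1.3]
('cartridge_key', 'side') 5 [521.2 406.2  39.4] [ 7.6 21.4 19.8]
('lever_bar', 'side') 4 [ 564.7 -280.6  252.1] [2.  0.9 1.4]
('bay', 'top') 4 [ 4.8 -0.9  4.1] [0.9 1.3 0.8]
('bay_home', 'top') 4 [ 1.9 -2.5 -2.6] [0.3 0.8 1.9]
('bay_notch', 'top') 4 [ 1.7 -6.3 -4.1] [2.2 1.3 0.7]
('lever_hinge', 'top') 4 [ 4.5 -2.2  3.2] [1.4 1.6 1.3]
('printer', 'top') 4 [ 603.9 -190.3   -3.2] [1.9 1.3 1.7]
('cartridge_grip', 'top') 4 [507.1 364.3  71.3] [1.1 1.3 1. ]
('cartridge', 'top') 4 [509.  364.6   1.3] [1.3 0.5 2.5]
('cartridge_key', 'top') 4 [521.8 411.8  48.4] [0.8 1.2 0.4]
('lever_bar', 'top') 4 [ 567.8 -282.5  258.2] [1.7 0.9 1.9]
side 0.07 [(np.float64(124.5), 6.0), (np.float64(72.0), -5.8)]
side
[... 2121 characters left out ...]
-77.0), 6.5), (np.float64(-101.5), -5.3), (np.float64(-119.5), 4.3), (np.float64(-130.0), -3.4)]
top y -0.03 [(np.float64(97.5), -4.0), (np.float64(41.5), -3.0), (np.float64(24.0), -5.3), (np.float64(-24.5), 7.5), (np.float64(-43.5), -5.4), (np.float64(-54.5), 5.3), (np.float64(-70.0), -2.0), (np.float64(-92.0), 2.9)]
top y 0.03 [(np.float64(97.5), -4.0), (np.float64(41.5), -5.6), (np.float64(-24.5), 7.9), (np.float64(-43.0), -5.4), (np.float64(-54.5), 5.3), (np.float64(-69.5), -2.1), (np.float64(-96.0), -3.5)]
top y 0.09 []
top y 0.06 [(np.float64(97.5), -5.5), (np.float64(39.5), -3.6), (np.float64(-26.5), 4.7), (np.float64(-45.0), -4.5), (np.float64(-53.0), 5.0), (np.float64(-94.5), -2.7)]
```

```bash
cat >> h.py <<'E'
yawB=.053; Rb=R.from_euler("ZY",[yawB,-np.radians(25)]).as_matrix(); OB=np.array([.6027,-.1916,.117])
def plan(st,p,M):
    T=R.from_rotvec(st["tool_rot"]); d=T.inv().apply(np.array(p)-st["ee_pos"])/.02
    r=(T.inv()*R.from_matrix(M)).as_rotvec()/np.radians(6)
    print("t",round(st["t"],2),"pos",np.round(st["ee_pos"],4),"shift",np.round(d,2),"rot",np.round(r,2),"F",np.round(st["force"],1),"w",round(st["grip_width"],4),"q",np.round(st["joint_positions"],2))
def tool(yax,zax): return np.stack([np.cross(yax,zax),yax,zax],1)
yw=.362
def down(yaw,s=1): return tool(np.array([0,0,-1.]),s*np.array([np.cos(yaw),np.sin(yaw),0]))
E
python3 - <<'E'
from h import *
from workcell import *
st=get_state(); print(R.from_rotvec(st["tool_rot"]).as_matrix().round(3))
for s in(1,-1): plan(st,[.5058,.367,.3],down(yw,s)); plan(st,[.45,-.1,.35],down(yw,s))
v=Rb.T@(np.array([.5655,-.281,.2555])-OB)-[.07,-.086,.01];print(v,np.arctan2(v[2],-v[0]),np.hypot(v[0],v[2]))
E
```

```text
[[-0.922  0.     0.388]
 [-0.388 -0.    -0.922]
 [ 0.    -1.     0.   ]]
t 4.8 pos [ 0.2524 -0.599   0.2314] shift [-30.43  -3.44 -39.59] rot [ -0.   -14.65   0.  ] F [0.  0.4 0.6] w 0.0854 q [ 1.07  0.4   0.05  1.54 -0.02  1.21 -0.05]
t 4.8 pos [ 0.2524 -0.599   0.2314] shift [-18.79  -5.93 -19.16] rot [ -0.   -14.65   0.  ] F [0.  0.4 0.6] w 0.0854 q [ 1.07  0.4   0.05  1.54 -0.02  1.21 -0.05]
t 4.8 pos [ 0.2524 -0.599   0.2314] shift [-30.43  -3.44 -39.59] rot [-0.   15.35 -0.  ] F [0.  0.4 0.6] w 0.0854 q [ 1.07  0.4   0.05  1.54 -0.02  1.21 -0.05]
t 4.8 pos [ 0.2524 -0.599   0.2314] shift [-18.79  -5.93 -19.16] rot [-0.   15.35 -0.  ] F [0.  0.4 0.6] w 0.0854 q [ 1.07  0.4   0.05  1.54 -0.02  1.21 -0.05]
[-0.04942694 -0.00130379  0.13322446] 1.2155327529298985 0.14209778356030262
```

Call:
move_arm --pt "-0.94 -0.3 -0.96 0 0 0" --pt "-0.94 -0.3 -0.96 0 0 0" --pt "-0.94 -0.3 -0.96 0 0 0" --pt "-0.94 -0.3 -0.96 0 0 0" --pt "-0.94 -0.3 -0.96 0 0 0" --pt "-0.94 -0.3 -0.96 0 0 0" --pt "-0.94 -0.3 -0.96 0 0 0" --pt "-0.94 -0.3 -0.96 0 0 0" --pt "-0.94 -0.3 -0.96 0 0 0" --pt "-0.94 -0.3 -0.96 0 0 0" --pt "-0.94 -0.3 -0.96 0 0 0" --pt "-0.94 -0.3 -0.96 0 0 0" --pt "-0.94 -0.3 -0.96 0 0 0" --pt "-0.94 -0.3 -0.96 0 0 0" --pt "-0.94 -0.3 -0.96 0 0 0" --pt "-0.94 -0.3 -0.96 0 0 0" --pt "-0.94 -0.3 -0.96 0 0 0" --pt "-0.94 -0.3 -0.96 0 0 0" --pt "-0.94 -0.3 -0.96 0 0 0" --pt "-0.94 -0.3 -0.96 0 0 0" --grip 0 --force 60

```text
t: 6.47
ee_pos: [0.4554, -0.0825, 0.3553]
tool_rot: [-0.39, 2.004, -2.019]
force: [0.3, 0.5, -0.3]
grip_width: 0.0425
```

Run:
```python
from h import *
from workcell import *
st=get_state(); plan(st,[.5058,.367,.2],down(yw))
```

```text
t 6.47 pos [ 0.4554 -0.0825  0.3553] shift [-10.76   7.6  -19.96] rot [ -0.05 -14.79   0.06] F [ 0.3  0.5 -0.3] w 0.0425 q [ 0.48 -0.01 -0.39  1.76  0.    1.39 -1.1 ]
```

Call:
move_arm --pt "-0.54 0.35 -1 0 0 0" --pt "-0.54 0.35 -1 0 0 0" --pt "-0.54 0.35 -1 0 0 0" --pt "-0.54 0.35 -1 0 0 0" --pt "-0.54 0.35 -1 0 0 0" --pt "-0.54 0.35 -1 0 0 0" --pt "-0.54 0.35 -1 0 0 0" --pt "-0.54 0.35 -1 0 0 0" --pt "-0.54 0.35 -1 0 0 0" --pt "-0.54 0.35 -1 0 0 0" --pt "-0.54 0.35 -1 0 0 0" --pt "-0.54 0.35 -1 0 0 0" --pt "-0.54 0.35 -1 0 0 0" --pt "-0.54 0.35 -1 0 0 0" --pt "-0.54 0.35 -1 0 0 0" --pt "-0.54 0.35 -1 0 0 0" --pt "-0.54 0.35 -1 0 0 0" --pt "-0.54 0.35 -1 0 0 0" --pt "-0.54 0.35 -1 0 0 0"

```text
t: 8.05
ee_pos: [0.5104, 0.3671, 0.2202]
tool_rot: [-0.368, 1.992, -2.02]
force: [0.3, -0.8, 0.2]
grip_width: 0.0425
```

Call:
move_arm --pt "0 0 0 0 -0.98 0" --pt "0 0 0 0 -0.98 0" --pt "0 0 0 0 -0.98 0" --pt "0 0 0 0 -0.98 0" --pt "0 0 0 0 -0.98 0" --pt "0 0 0 0 -0.98 0" --pt "0 0 0 0 -0.98 0" --pt "0 0 0 0 -0.98 0" --pt "0 0 0 0 -0.98 0" --pt "0 0 0 0 -0.98 0" --pt "0 0 0 0 -0.98 0" --pt "0 0 0 0 -0.98 0" --pt "0 0 0 0 -0.98 0" --pt "0 0 0 0 -0.98 0" --pt "0 0 0 0 -0.98 0"

```text
t: 9.3
ee_pos: [0.5095, 0.3727, 0.2171]
tool_rot: [-1.38, 0.872, -0.903]
force: [0.3, -0.5, 0.0]
grip_width: 0.0427
```

Run:
```python
from h import *
from workcell import *
st=get_state(); plan(st,[.5058,.367,.057],down(yw))
```

```text
t 9.3 pos [0.5095 0.3727 0.2171] shift [ 0.06  8.   -0.38] rot [-0.12  0.64  0.14] F [ 0.3 -0.5  0. ] w 0.0427 q [ 0.01  0.55 -1.04  1.59  0.51  1.29 -0.67]
```

Call:
move_arm --pt "0.06 0.6 -0.38 -0.12 0.64 0.14" --pt "0 0.9 0 0 0 0" --pt "0 0.9 0 0 0 0" --pt "0 0.9 0 0 0 0" --pt "0 0.9 0 0 0 0" --pt "0 0.5 0 0 0 0" --pt "0 0 0 0 0 0"

```text
t: 9.88
ee_pos: [0.5063, 0.3676, 0.1205]
tool_rot: [-1.354, 0.94, -0.942]
force: [-1.3, 0.0, 0.6]
grip_width: 0.0424
```

Run:
```python
from h import *
from workcell import *
st=get_state(); plan(st,[.5058,.367,.057],down(yw))
ims=[]
for n,b in(("side",(255,335,225,325)),("top",(160,230,180,260))):
    c=capture(n); pickle.dump(c,open(n+"1.pkl","wb")); i=c["color"][b[0]:b[1],b[2]:b[3],::-1]; ims.append(cv2.resize(i,(390,320),interpolation=cv2.INTER_CUBIC))
cv2.imwrite("pics/g1.png",np.hstack(ims))
```

```text
t 9.88 pos [0.5063 0.3676 0.1205] shift [ 0.02  3.18 -0.05] rot [-0.03 -0.04 -0.01] F [-1.3  0.   0.6] w 0.0424 q [-0.01  0.63 -0.97  1.7   0.57  1.12 -0.79]
```

View pics/g1.png

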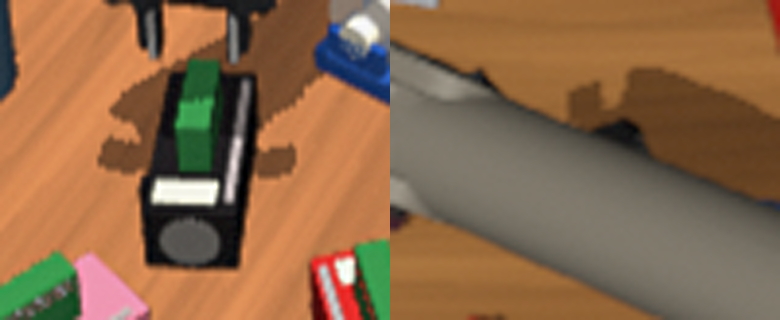

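In the side view the fingers (crop 150 and 235) straddle the fin, which stays centred at about (195,110). Descending and closing.

Call:
move_arm --pt "0 0.7 0 0 0 0" --pt "0 0.7 0 0 0 0" --pt "0 0.7 0 0 0 0" --pt "0 0.6 0 0 0 0" --pt "0 0.4 0 0 0 0" --pt "0 0 0 0 0 0"

```text
t: 10.48
ee_pos: [0.5095, 0.371, 0.0579]
tool_rot: [-1.345, 0.937, -0.943]
force: [-0.0, -1.3, -0.7]
grip_width: 0.0427
```

Call:
move_arm --pt "0 0 0 0 0 0" --pt "0 0 0 0 0 0" --pt "0 0 0 0 0 0" --pt "0 0 0 0 0 0" --pt "0 0 0 0 0 0" --grip -1 --force 60

```text
t: 10.9
ee_pos: [0.5081, 0.3703, 0.0564]
tool_rot: [-1.348, 0.939, -0.942]
force: [-0.3, 0.0, -2.7]
grip_width: 0.0211
```

Run:
```python
from h import *
from workcell import *
st=get_state(); plan(st,[.5058,.367,.057],down(yw))
c=capture("side"); pickle.dump(c,open("side2.pkl","wb")); i=c["color"][235:335,215:340,::-1]
cv2.imwrite("pics/g2.png",cv2.resize(i,(600,480),interpolation=cv2.INTER_CUBIC))
```

```text
t 10.9 pos [0.5081 0.3703 0.0564] shift [ 0.11 -0.03 -0.17] rot [-0.08 -0.04 -0.03] F [-0.3  0.  -2.7] w 0.0211 q [-0.05  0.7  -0.91  1.74  0.64  1.02 -0.84]
```

View pics/g2.png

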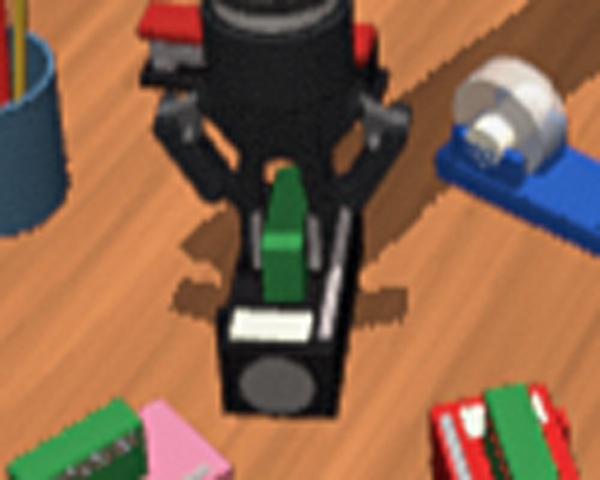

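Call:
move_arm --pt "0 -0.4 0 0 0 0" --pt "0 -0.7 0 0 0 0" --pt "0 -1 0 0 0 0" --pt "0 -1 0 0 0 0" --pt "0 -1 0 0 0 0" --pt "0 -1 0 0 0 0" --pt "0 -1 0 0 0 0" --pt "0 -1 0 0 0 0" --pt "0 -1 0 0 0 0" --pt "0 -1 0 0 0 0" --pt "0 -1 0 0 0 0" --pt "0 -1 0 0 0 0" --pt "0 -0.5 0 0 0 0"

```text
t: 12.03
ee_pos: [0.5028, 0.3697, 0.313]
tool_rot: [-1.345, 0.931, -0.94]
force: [-0.2, 1.3, -2.3]
grip_width: 0.0213
```

```bash
cat >> h.py <<'E'
MB=tool(-Rb[:,2],Rb[:,0])
def bay(x,y,z): return OB+Rb@np.array([x,y,z])
E
python3 - <<'E'
from h import *
from workcell import *
st=get_state(); plan(st,bay(0,.07,.14),MB); print(bay(0,.07,.14))
c=capture("side"); pickle.dump(c,open("side3.pkl","wb")); i=c["color"][135:335,165:365,::-1]
cv2.imwrite("pics/g3.png",cv2.resize(i,(600,600),interpolation=cv2.INTER_CUBIC))
E
```

```text
t 12.03 pos [0.5028 0.3697 0.313 ] shift [23.78  3.26 -7.11] rot [ 4.   2.9 -0.7] F [-0.2  1.3 -2.3] w 0.0213 q [ 0.05  0.46 -1.07  1.48  0.41  1.43 -0.67]
[ 0.53990826 -0.12483265  0.24388309]
```

View pics/g3.png

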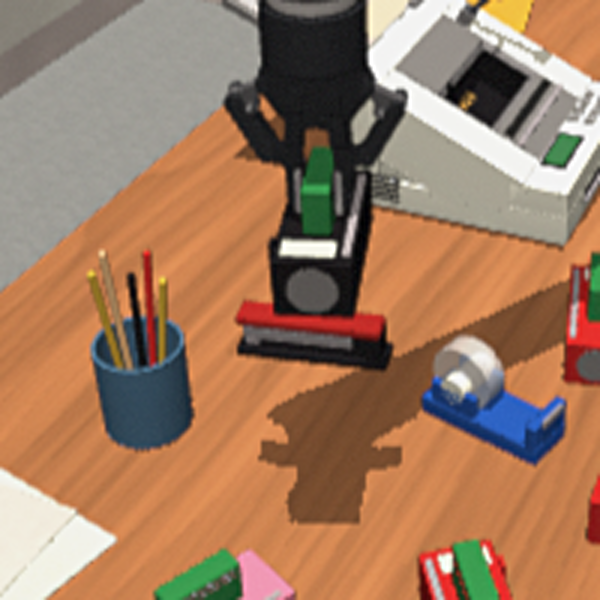

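Call:
move_arm --pt "0.6 0 -0.2 0 0 0" --pt "1 0 -0.31 0 0 0" --pt "1 0 -0.31 0 0 0" --pt "1 0 -0.31 0 0 0" --pt "1 0 -0.31 0 0 0" --pt "1 0 -0.31 0 0 0" --pt "1 0 -0.31 0 0 0" --pt "1 0 -0.31 0 0 0" --pt "1 0 -0.31 0 0 0" --pt "1 0 -0.31 0 0 0" --pt "1 0 -0.31 0 0 0" --pt "1 0 -0.31 0 0 0" --pt "1 0 -0.31 0 0 0" --pt "1 0 -0.31 0 0 0" --pt "1 0 -0.31 0 0 0" --pt "1 0 -0.31 0 0 0" --pt "1 0 -0.31 0 0 0" --pt "1 0 -0.31 0 0 0" --pt "0.8 0 -0.25 0 0 0" --pt "0.5 0 -0.1 0 0 0"

```text
t: 13.75
ee_pos: [0.518, -0.0373, 0.3024]
tool_rot: [-1.364, 0.923, -0.919]
force: [-0.4, -0.2, -2.5]
grip_width: 0.021
```

Run:
```python
from h import *
from workcell import *
st=get_state(); plan(st,bay(0,.07,.14),MB)
```

```text
t 13.75 pos [ 0.518  -0.0373  0.3024] shift [ 4.48  2.91 -0.63] rot [ 4.13  3.11 -0.73] F [-0.4 -0.2 -2.5] w 0.021 q [ 0.92  0.22 -1.07  1.72  0.2   1.32  0.19]
```

Call:
move_arm --pt "0.3 0 0 0.69 0.52 -0.12" --pt "0.3 0 0 0.69 0.52 -0.12" --pt "0.3 0 0 0.69 0.52 -0.12" --pt "0.3 0 0 0.69 0.52 -0.12" --pt "0.3 0 0 0.69 0.52 -0.12" --pt "0.3 0 0 0.69 0.52 -0.12" --pt "0 0 0 0 0 0"

```text
t: 14.33
ee_pos: [0.5236, -0.0729, 0.296]
tool_rot: [-0.88, 0.862, -1.35]
force: [-1.3, 0.0, -4.4]
grip_width: 0.0214
```

Run:
```python
from h import *
from workcell import *
st=get_state(); plan(st,bay(0,.07,.10),MB)
```

```text
t 14.33 pos [ 0.5236 -0.0729  0.296 ] shift [ 2.66  4.64 -0.48] rot [-0.08 -0.18 -0.03] F [-1.3  0.  -4.4] w 0.0214 q [ 1.18 -0.15 -0.96  2.04 -0.33  0.78  0.42]
```

Call:
move_arm --pt "0.44 0.77 -0.08 -0.08 -0.18 -0.03" --pt "0.44 0.77 -0.08 0 0 0" --pt "0.44 0.77 -0.08 0 0 0" --pt "0.44 0.77 -0.08 0 0 0" --pt "0.44 0.77 -0.08 0 0 0" --pt "0.44 0.77 -0.08 0 0 0" --pt "0 0 0 0 0 0"

```text
t: 14.92
ee_pos: [0.5579, -0.118, 0.2048]
tool_rot: [-0.92, 0.848, -1.32]
force: [-0.2, -0.6, -3.7]
grip_width: 0.0213
```

Run:
```python
from h import *
from workcell import *
st=get_state(); plan(st,bay(0,.0022,.085),MB)
ims=[]
for n,b in(("side",(70,230,230,390)),("top",(100,230,310,440))):
    c=capture(n); pickle.dump(c,open(n+"4.pkl","wb")); i=c["color"][b[0]:b[1],b[2]:b[3],::-1]; ims.append(cv2.resize(i,(400,400),interpolation=cv2.INTER_CUBIC))
cv2.imwrite("pics/g4.png",np.hstack(ims))
```

```text
t 14.92 pos [ 0.5579 -0.118   0.2048] shift [ 3.68  0.58 -0.07] rot [ 0.13  0.2  -0.04] F [-0.2 -0.6 -3.7] w 0.0213 q [ 1.14  0.15 -1.02  2.06  0.07  0.58  0.18]
```

View pics/g4.png

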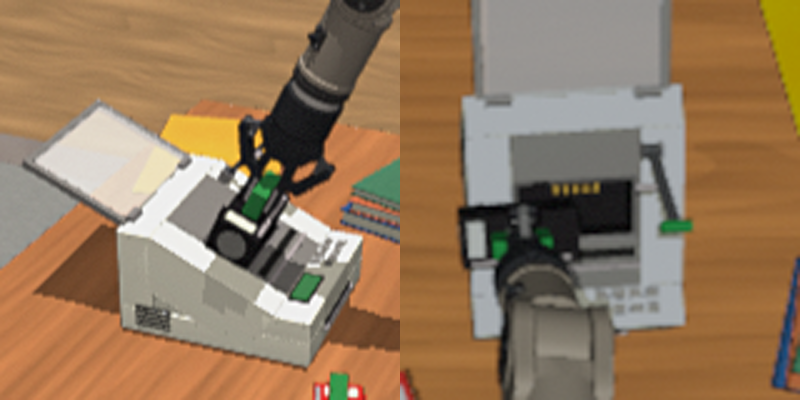

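Run:
```python
from h import *
from workcell import *
st=get_state(); T=R.from_rotvec(st["tool_rot"]).as_matrix()
print("tcp bay",np.round(1000*Rb.T@(st["ee_pos"]-OB),1))
for n in("side","top"):
    c=pickle.load(open(n+"4.pkl","rb"))
    for l in("cartridge_grip","cartridge","cartridge_key"):
        for r in pinpoint(l,c):
            w=toW(c,r["point"])
            if np.linalg.norm(w-st["ee_pos"])<.1: 
                e={"cartridge_grip":[0,0,.02],"cartridge":[0,0,-.05],"cartridge_key":[.032,.04,0]}[l]
                # shoulder-centre in tool frame (bay-like axes x=tool z, y=-tool x, z=-tool y)
                q=T.T@(w-st["ee_pos"]); q=np.array([q[2],-q[0],-q[1]])-e
                print(n,l,r["score"],np.round(q*1000,1))
    # fin/label geometry from depth
    P=cloud(c).reshape(-1,3); q=(P-st["ee_pos"])@T; q=np.stack([q[:,2],-q[:,0],-q[:,1]],1)*1000
    I=c["color"].reshape(-1,3).astype(int)
    g=(I[:,1]>I[:,0]+25)&(I[:,1]>I[:,2]+20)&(np.abs(q)<[40,80,80]).all(1)
    Q=q[g]; print(n,"fin",g.sum(),np.percentile(Q,[2,50,98],axis=0).round(1))
    b=(np.abs(q[:,0])<45)&(np.abs(q[:,1])<90)&(q[:,2]>-50)&(q[:,2]<-10)
    Q=q[b]; print(n,"body",b.sum(),np.percentile(Q,[1,50,99],axis=0).round(1))
    t=(np.abs(q[:,0])<45)&(np.abs(q[:,1])<90)&(q[:,2]>-12)&(q[:,2]<0); Q=q[t]; print("top",t.sum(),np.percentile(Q,[1,50,99],axis=0).round(1))
```

```text
tcp bay [ 2.4 77.5 98.7]
side cartridge_grip 0.62 [-4.1 -4.7 -6.5]
side cartridge 0.6 [ -2.   -9.9 -10. ]
side cartridge_key 0.59 [ -2.5  -3.5 -12.1]
side fin 138 [[-14.8 -28.5  -5.9]
 [ -4.3  23.4  26.5]
 [  6.2  32.4  32.6]]
side body 350 [[-35.8 -56.  -49.6]
 [ -6.6  57.6 -20.8]
 [ 26.6  65.1 -10.1]]
top 208 [[-34.7 -56.7 -11.8]
 [-10.9  29.   -9.4]
 [ 24.5  63.1  -0.6]]
top cartridge_grip 0.65 [-2.7 -7.1 -7.1]
top cartridge 0.61 [ 1.9 -4.8 -4.1]
top cartridge_key 0.86 [ -4.3  -5.6 -12. ]
top fin 62 [[ -7.7 -39.2  -8.1]
 [  8.1  15.9  28.9]
 [ 18.4  27.6  63.5]]
top body 149 [[-27.1 -66.6 -49.9]
 [ 26.8   3.3 -23. ]
 [ 32.2  62.9 -10.1]]
top 367 [[-30.6 -67.  -11.6]
 [  6.3  22.8  -6.4]
 [ 30.2  61.1  -0.7]]
```

Run:
```python
from h import *
from workcell import *
st=get_state(); plan(st,bay(.003,.0016,.072),MB)
```

```text
t 15.32 pos [ 0.5592 -0.1177  0.2089] shift [ 3.72  1.41 -0.08] rot [0.07 0.22 0.02] F [ 0.5 -0.2 -3.4] w 0.0209 q [ 1.14  0.14 -1.02  2.06  0.07  0.58  0.18]
```

Call:
move_arm --pt "0.7 0.1 0 0.07 0.22 0.02" --pt "0.8 0.1 0 0 0 0" --pt "0.8 0.2 0 0 0 0" --pt "0.7 0.2 0 0 0 0" --pt "0.5 0.3 0 0 0 0" --pt "0 0.3 0 0 0 0" --pt "0 0 0 0 0 0"

```text
t: 15.9
ee_pos: [0.5743, -0.1962, 0.1875]
tool_rot: [-0.898, 0.852, -1.348]
force: [-0.5, -0.4, -4.1]
grip_width: 0.0208
```

Run:
```python
from h import *
from workcell import *
st=get_state(); plan(st,bay(.003,.0016,.072),MB)
```

```text
t 15.9 pos [ 0.5743 -0.1962  0.1875] shift [-0.23  0.2  -0.05] rot [-0.03 -0.05  0.07] F [-0.5 -0.4 -4.1] w 0.0208 q [ 1.17  0.26 -0.94  2.01  0.14  0.56  0.24]
```

Call:
move_arm --pt "-0.23 0.2 -0.05 -0.03 -0.05 0.07" --pt "0 0 0 0 0 0"

```text
t: 16.07
ee_pos: [0.5746, -0.1905, 0.182]
tool_rot: [-0.899, 0.855, -1.336]
force: [0.1, 0.4, -3.4]
grip_width: 0.021
```

Run:
```python
from h import *
from workcell import *
st=get_state(); plan(st,bay(.003,.0016,.072),MB)
T=R.from_rotvec(st["tool_rot"]).as_matrix()
ims=[]
for n,b in(("side",(90,220,260,390)),("top",(120,220,320,420))):
    c=capture(n); pickle.dump(c,open(n+"5.pkl","wb")); i=c["color"][b[0]:b[1],b[2]:b[3],::-1].copy()
    k=400/(b[1]-b[0]); i=cv2.resize(i,(400,400),interpolation=cv2.INTER_CUBIC)
    # overlay predicted cartridge with shoulder centre at TCP-6.4, y-? 0
    def dr(P,col):
        uv=(proj(c,P)-[b[2],b[0]]+.5)*k
        cv2.polylines(i,[uv.astype(int)],True,col,1)
    A=np.stack([T[:,2],-T[:,0],-T[:,1]],1)
    sq=np.array([[1,1],[1,-1],[-1,-1],[-1,1]])
    for z in(-.0064,-.0564): dr(st["ee_pos"]+np.c_[sq*[.03,.065],np.full(4,z)]@A.T,(0,255,255))
    dr(st["ee_pos"]+np.c_[sq*[.011,.032],np.full(4,.0336)]@A.T,(255,0,255))
    dr(OB+np.c_[sq*[.039,.074],np.zeros(4)]@Rb.T,(0,0,255))
    dr(OB+np.c_[sq*[.095,.125],np.zeros(4)]@Rb.T,(255,100,0))
    ims.append(i)
cv2.imwrite("pics/g5.png",np.hstack(ims))
```

```text
t 16.07 pos [ 0.5746 -0.1905  0.182 ] shift [ 0.05 -0.06  0.04] rot [ 0.02  0.   -0.03] F [ 0.1  0.4 -3.4] w 0.021 q [ 1.16  0.27 -0.94  2.01  0.14  0.56  0.23]
```

View pics/g5.png

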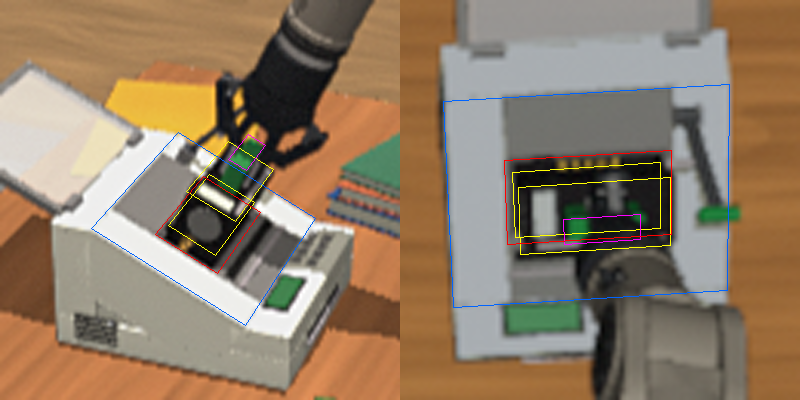

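```bash
cat > ov.py <<'E'
from h import *
def ov(c,st,b,off=(0,0),dB=(0,0),W=600,A=None):
    T=R.from_rotvec(st["tool_rot"]).as_matrix(); A=np.stack([T[:,2],-T[:,0],-T[:,1]],1)
    i=c["color"][b[0]:b[1],b[2]:b[3],::-1].copy(); k=W/(b[3]-b[2]); i=cv2.resize(i,None,fx=k,fy=k,interpolation=cv2.INTER_CUBIC)
    def dr(P,col): cv2.polylines(i,[((proj(c,P)-[b[2],b[0]]+.5)*k).astype(int)],True,col,1)
    sq=np.array([[1,1],[1,-1],[-1,-1],[-1,1]]); o=np.array([off[0],off[1]])
    for z in(-.0064,-.0564): dr(st["ee_pos"]+np.c_[sq*[.03,.065]+o,np.full(4,z)]@A.T,(0,255,255))
    dr(st["ee_pos"]+np.c_[sq*[.011,.032]+o,np.full(4,.0336)]@A.T,(255,0,255))
    dr(OB+np.c_[sq*[.039,.074]+dB,np.zeros(4)]@Rb.T,(0,0,255)); dr(OB+np.c_[sq*[.095,.125]+dB,np.zeros(4)]@Rb.T,(255,100,0))
    return i
E
python3 - <<'E'
from ov import *
from workcell import *
st=get_state()
cs=pickle.load(open("side5.pkl","rb"));ct=pickle.load(open("top5.pkl","rb"))
cv2.imwrite("pics/o1.png",ov(cs,st,(115,205,275,375)))
cv2.imwrite("pics/o2.png",ov(ct,st,(125,215,325,415)))
E
```

```text
(no output)
```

View pics/o1.png

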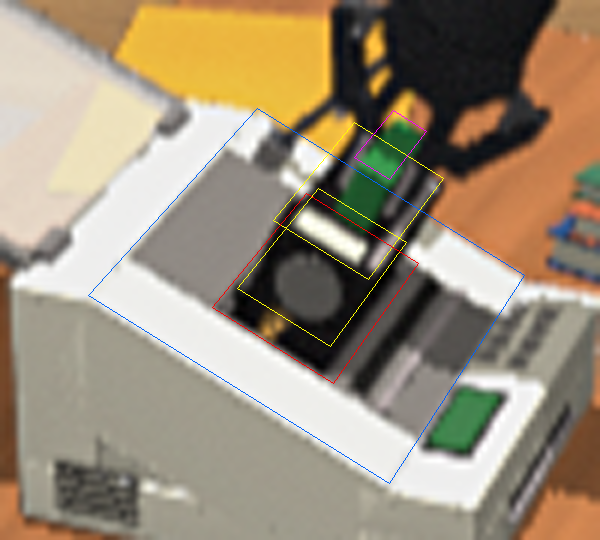

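View pics/o2.png

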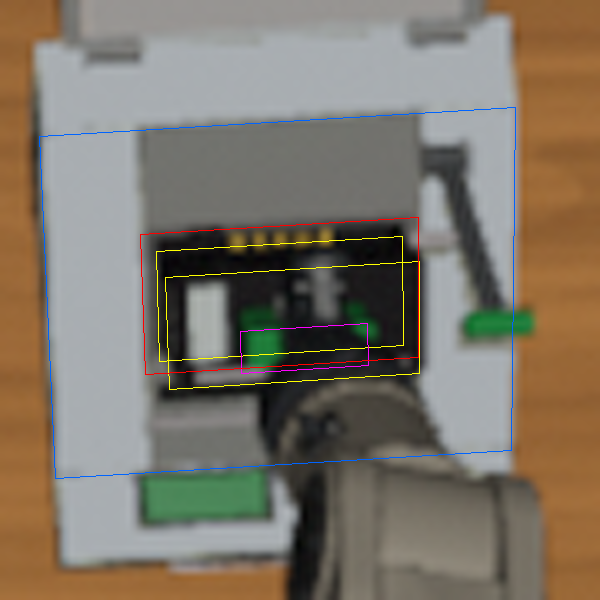

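Call:
move_arm --pt "0 0.2 0 0 0 0" --pt "0 0.2 0 0 0 0" --pt "0 0.2 0 0 0 0" --pt "0 0.1 0 0 0 0" --pt "0 0.1 0 0 0 0"

```text
t: 16.58
ee_pos: [0.5834, -0.1887, 0.1686]
tool_rot: [-0.9, 0.849, -1.336]
force: [-0.3, -0.5, -3.2]
grip_width: 0.021
```

```bash
cat > st.py <<'E'
from h import *
from workcell import *
st=get_state(); print("tcp in bay mm",np.round(1000*Rb.T@(st["ee_pos"]-OB),1),"F bay",np.round(Rb.T@st["force"],1),"torque bay",np.round(Rb.T@st["ft_torque"],2))
plan(st,bay(.003,.0016,.0064),MB)
E
python3 st.py
```

```text
tcp in bay mm [ 4.5  3.9 54.8] F bay [-1.6 -0.4 -2.8] torque bay [ 0.01  0.75 -0.03]
t 16.58 pos [ 0.5834 -0.1887  0.1686] shift [ 0.12  2.42 -0.08] rot [-0.02  0.04 -0.01] F [-0.3 -0.5 -3.2] w 0.021 q [ 1.11  0.3  -0.91  2.01  0.19  0.52  0.19]
```

Call:
move_arm --pt "0.12 0.1 -0.05 0 0 0" --pt "0 0.15 0 0 0 0" --pt "0.03 0.15 -0.02 0 0 0"

```text
t: 16.83
ee_pos: [0.5861, -0.1913, 0.1601]
tool_rot: [-0.9, 0.849, -1.336]
force: [-1.1, 2.5, -0.5]
grip_width: 0.0212
```

```bash
python3 st.py
```

```text
tcp in bay mm [ 3.3  1.2 46.1] F bay [-1.1  2.6 -0.1] torque bay [ 0.92  0.67 -0.02]
t 16.83 pos [ 0.5861 -0.1913  0.1601] shift [-0.02  1.98 -0.02] rot [-0.02  0.04 -0.01] F [-1.1  2.5 -0.5] w 0.0212 q [ 1.1   0.32 -0.89  2.02  0.21  0.51  0.18]
```

Call:
move_arm --pt "-0.07 0.05 0 0 0 0" --pt "-0.02 0.15 0 0 0 0"

```text
t: 17.0
ee_pos: [0.5879, -0.1894, 0.156]
tool_rot: [-0.899, 0.849, -1.336]
force: [0.6, -0.6, -2.5]
grip_width: 0.0211
```

```bash
python3 st.py
```

```text
tcp in bay mm [ 3.2  3.  41.5] F bay [-0.5 -0.6 -2.5] torque bay [ 0.02  0.78 -0.03]
t 17.0 pos [ 0.5879 -0.1894  0.156 ] shift [ 0.07  1.76 -0.01] rot [-0.02  0.04 -0.02] F [ 0.6 -0.6 -2.5] w 0.0211 q [ 1.08  0.32 -0.88  2.02  0.22  0.5   0.16]
```

Call:
move_arm --pt "0 0.15 0 0 0 0" --pt "0 0.15 0 0 0 0" --pt "0 0.15 0 0 0 0"

```text
t: 17.25
ee_pos: [0.592, -0.1895, 0.147]
tool_rot: [-0.9, 0.849, -1.336]
force: [-0.0, 0.2, -2.4]
grip_width: 0.0211
```

```bash
python3 st.py
```

```text
tcp in bay mm [ 3.1  2.7 31.6] F bay [-1.   0.2 -2.1] torque bay [-0.03  0.72 -0.03]
t 17.25 pos [ 0.592  -0.1895  0.147 ] shift [ 0.05  1.26 -0.01] rot [-0.02  0.04 -0.01] F [-0.   0.2 -2.4] w 0.0211 q [ 1.06  0.34 -0.86  2.02  0.25  0.49  0.14]
```

Call:
move_arm --pt "0 0.15 0 0 0 0" --pt "0 0.15 0 0 0 0" --pt "0 0.15 0 0 0 0" --pt "0 0.15 0 0 0 0"

```text
t: 17.58
ee_pos: [0.5977, -0.1896, 0.1348]
tool_rot: [-0.9, 0.849, -1.337]
force: [0.4, -0.6, -2.8]
grip_width: 0.0211
```

```bash
python3 st.py
```

```text
tcp in bay mm [ 3.   2.3 18.2] F bay [-0.8 -0.6 -2.7] torque bay [-0.02  0.77  0.06]
t 17.58 pos [ 0.5977 -0.1896  0.1348] shift [ 0.04  0.59 -0.  ] rot [-0.02  0.03 -0.01] F [ 0.4 -0.6 -2.8] w 0.0211 q [ 1.02  0.36 -0.83  2.02  0.28  0.46  0.11]
```

Smooth with no contact. I continue in finer steps down to the floor.

Call:
move_arm --pt "0 0.15 0 0 0 0" --pt "0 0.12 0 0 0 0"

```text
t: 17.75
ee_pos: [0.6002, -0.1894, 0.1291]
tool_rot: [-0.9, 0.849, -1.337]
force: [0.1, -0.4, -2.7]
grip_width: 0.0216
```

```bash
python3 st.py
```

```text
tcp in bay mm [ 3.   2.3 12. ] F bay [-1.1 -0.4 -2.5] torque bay [ 0.05  0.77 -0.03]
t 17.75 pos [ 0.6002 -0.1894  0.1291] shift [0.04 0.28 0.  ] rot [-0.02  0.03 -0.01] F [ 0.1 -0.4 -2.7] w 0.0216 q [ 1.    0.38 -0.81  2.02  0.3   0.45  0.1 ]
```

Call:
move_arm --pt "0 0.08 0 0 0 0" --pt "0 0.08 0 0 0 0"

```text
t: 17.92
ee_pos: [0.6017, -0.1892, 0.1256]
tool_rot: [-0.9, 0.85, -1.336]
force: [0.6, -0.5, -2.8]
grip_width: 0.0213
```

```bash
python3 st.py
```

```text
tcp in bay mm [2.9 2.4 8.2] F bay [-0.7 -0.6 -2.8] torque bay [0.02 0.69 0.03]
t 17.92 pos [ 0.6017 -0.1892  0.1256] shift [0.04 0.09 0.01] rot [-0.01  0.03 -0.01] F [ 0.6 -0.5 -2.8] w 0.0213 q [ 0.99  0.38 -0.81  2.02  0.3   0.45  0.09]
```

Call:
move_arm --pt "0 0.07 0 0 0 0" --pt "0 0.07 0 0 0 0"

```text
t: 18.08
ee_pos: [0.6024, -0.1893, 0.1237]
tool_rot: [-0.902, 0.851, -1.337]
force: [-26.8, 2.5, 33.1]
grip_width: 0.0217
```

```bash
python3 st.py
```

```text
tcp in bay mm [2.7 2.3 6.1] F bay [-10.1   3.9  41.2] torque bay [ 1.13  2.2  -0.07]
t 18.08 pos [ 0.6024 -0.1893  0.1237] shift [ 0.03 -0.01  0.01] rot [ 0.01  0.03 -0.  ] F [-26.8   2.5  33.1] w 0.0217 q [ 0.99  0.38 -0.8   2.02  0.31  0.45  0.09]
```

Call:
move_arm --pt "0 0.07 0 0 0 0" --pt "0 0.07 0 0 0 0"

```text
t: 18.25
ee_pos: [0.6026, -0.1893, 0.124]
tool_rot: [-0.906, 0.852, -1.338]
force: [-14.2, -0.2, 15.0]
grip_width: 0.0212
```

```bash
python3 st.py
```

```text
tcp in bay mm [3.  2.3 6.3] F bay [-6.5  0.6 19.6] torque bay [ 0.98  1.52 -0.02]
t 18.25 pos [ 0.6026 -0.1893  0.124 ] shift [ 0.03 -0.    0.  ] rot [0.04 0.03 0.03] F [-14.2  -0.2  15. ] w 0.0212 q [ 0.98  0.38 -0.79  2.01  0.31  0.45  0.08]
```

Bottomed at TCP z = 6.2 mm, against 6.4 mm expected when home. I settle and look.

Call:
move_arm --pt "0 -0.02 0 0 0 0" --pt "0 0 0 0 0 0" --pt "0 0 0 0 0 0"

```text
t: 18.5
ee_pos: [0.6024, -0.1893, 0.1255]
tool_rot: [-0.907, 0.851, -1.339]
force: [0.0, -0.0, -3.3]
grip_width: 0.0213
```

```bash
python3 st.py
python3 - <<'E'
from ov import *
from workcell import *
ims=[]
for n,b in(("side",(115,205,275,375)),("top",(125,215,325,415))):
    c=capture(n); pickle.dump(c,open(n+"6.pkl","wb")); i=c["color"][b[0]:b[1],b[2]:b[3],::-1]; ims.append(cv2.resize(i,(400,400),interpolation=cv2.INTER_CUBIC))
cv2.imwrite("pics/g6.png",np.hstack(ims))
E
```

```text
tcp in bay mm [3.5 2.4 7.8] F bay [-1.4 -0.  -3. ] torque bay [ 0.07  0.77 -0.04]
t 18.5 pos [ 0.6024 -0.1893  0.1255] shift [ 0.04  0.07 -0.02] rot [0.03 0.04 0.04] F [ 0.  -0.  -3.3] w 0.0213 q [ 0.98  0.38 -0.8   2.01  0.31  0.45  0.08]
```

View pics/g6.png

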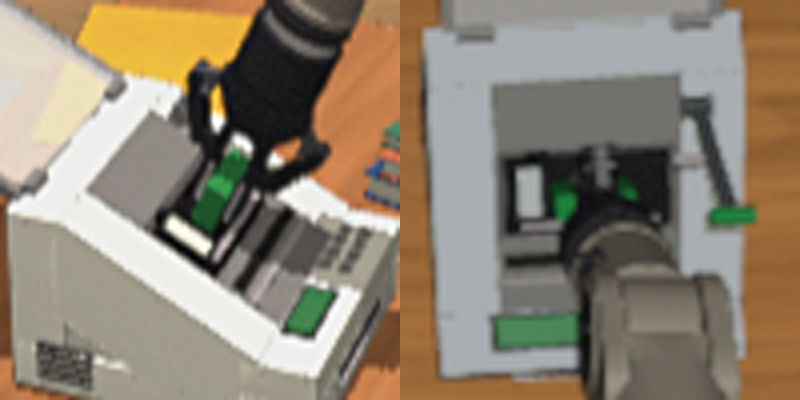

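The cartridge sits in the mouth, shoulders level with the deck, steel bar to the front. I lower the last 1.5 mm and release.

Call:
move_arm --pt "0 0.06 0 0 0 0" --pt "0 0.03 0 0 0 0"

```text
t: 18.77
ee_pos: [0.6029, -0.1899, 0.1241]
tool_rot: [-0.908, 0.852, -1.34]
force: [-13.3, 1.6, 15.7]
grip_width: 0.0215
```

```bash
python3 st.py
```

```text
tcp in bay mm [3.3 1.6 6.3] F bay [-5.3  2.3 19.8] torque bay [0.85 1.49 0.06]
t 18.77 pos [ 0.6029 -0.1899  0.1241] shift [ 0.   -0.   -0.01] rot [0.05 0.03 0.05] F [-13.3   1.6  15.7] w 0.0215 q [ 0.98  0.38 -0.79  2.01  0.32  0.45  0.08]
```

Call:
move_arm --pt "0 0 0 0 0 0" --pt "0 0 0 0 0 0" --pt "0 0 0 0 0 0" --pt "0 0 0 0 0 0" --grip -0.2

```text
t: 19.1
ee_pos: [0.6066, -0.1905, 0.1267]
tool_rot: [-0.903, 0.845, -1.343]
force: [-1.1, -0.2, 0.2]
grip_width: 0.0341
```

```bash
python3 st.py
```

```text
tcp in bay mm [7.6 0.9 7.1] F bay [-0.9 -0.2  0.6] torque bay [-0.03  0.41 -0.02]
t 19.1 pos [ 0.6066 -0.1905  0.1267] shift [-0.03  0.03 -0.23] rot [-0.03  0.04  0.06] F [-1.1 -0.2  0.2] w 0.0341 q [ 0.98  0.38 -0.79  2.01  0.32  0.45  0.08]
```

Call:
move_arm --pt "0 0 -0.2 0 0 0" --pt "0 -0.3 0 0 0 0" --pt "0 -0.5 0 0 0 0" --pt "0 -0.8 0 0 0 0" --pt "0 -0.8 0 0 0 0" --pt "0 -0.9 0 0 0 0" --pt "0 -0.9 0 0 0 0" --pt "0 -0.9 0 0 0 0"

```text
t: 19.77
ee_pos: [0.5564, -0.1898, 0.2179]
tool_rot: [-0.903, 0.849, -1.335]
force: [0.9, -1.0, 0.9]
grip_width: 0.0344
```

```bash
python3 st.py
python3 - <<'E'
from ov import *
from workcell import *
ims=[]; st=get_state()
for n,b in(("side",(105,205,275,375)),("top",(115,215,325,425))):
    c=capture(n); pickle.dump(c,open(n+"7.pkl","wb")); i=c["color"][b[0]:b[1],b[2]:b[3],::-1]; ims.append(cv2.resize(i,(400,400),interpolation=cv2.INTER_CUBIC))
    for l in("cartridge_grip","cartridge","cartridge_key","lever_bar","lever_hinge"):
        for r in pinpoint(l,c):
            w=Rb.T@(toW(c,r["point"])-OB)*1000
            if np.abs(w).max()<160: print(n,l,r["score"],w.round(1))
cv2.imwrite("pics/g7.png",np.hstack(ims))
E
```

```text
tcp in bay mm [  0.8   4.2 110.9] F bay [ 1.2 -1.1  0.4] torque bay [ 0.01  0.48 -0.03]
t 19.77 pos [ 0.5564 -0.1898  0.2179] shift [0.13 5.23 0.12] rot [ 0.01  0.06 -0.  ] F [ 0.9 -1.   0.9] w 0.0344 q [ 1.28  0.19 -1.02  2.01  0.03  0.62  0.34]
side cartridge_grip 0.86 [-1.4  0.8 22. ]
side cartridge 0.59 [  0.7  -6.  -52.3]
side cartridge_key 0.68 [32.2 37.4  0.3]
side lever_hinge 0.4 [ 72.  -85.7   7.7]
top cartridge_grip 0.7 [ 0.6 -3.1 21.1]
top cartridge 0.74 [  5.2  -4.6 -48.4]
top cartridge_key 0.6 [32.6 35.1 -2.9]
top lever_bar 0.76 [ 26.2 -87.1 142.4]
top lever_hinge 0.64 [ 72.7 -84.8  12.1]
```

View pics/g7.png

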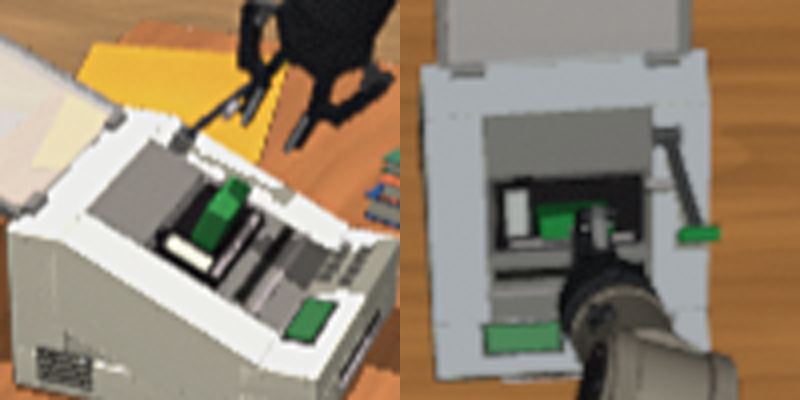

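```bash
sed -i 's/OB=np.array(\[.6027,-.1916,.117\])/OB=np.array([.6054,-.1914,.1183])/' h.py
python3 - <<'E'
from h import *
from workcell import *
for n in("side","top"):
    c=pickle.load(open(n+"7.pkl","rb")); O=np.array([.6027,-.1916,.117])
    q=(cloud(c)-O)@Rb*1000; I=c["color"].astype(int)
    f=lambda x0,x1,y0,y1,z0=-12,z1=12:(q[...,0]>x0)&(q[...,0]<x1)&(q[...,1]>y0)&(q[...,1]<y1)&(q[...,2]>z0)&(q[...,2]<z1)
    for nm,a in(("strip rear",(50,85,-60,60)),("left deck",(-30,30,85,115)),("cart left",(-22,22,42,58)),("cart front-left",(-24,-16,10,58))): k=f(*a);print(n,nm,k.sum(),np.median(q[k][:,2]).round(1) if k.any() else "")
    g=(I[...,1]>I[...,0]+25)&f(-30,30,-50,50,30,50); Q=q[g]
    if len(Q)>5: print("fin top",len(Q),Q.mean(0).round(1),cv2.minAreaRect(Q[:,:2].astype(np.float32)))
st=get_state()
for p in((.0,.0,.19),(.056,-.086,.19),(.056,-.086,.143)): plan(st,bay(*p),MB)
E
```

```text
side strip rear 199 -2.7
side left deck 98 -2.8
side cart left 34 -2.0
side cart front-left 20 -2.1
fin top 72 [ 0.1  6.7 37.3] ((-0.3594846725463867, 3.4709854125976562), (21.03201675415039, 65.0253677368164), 1.332139015197754)
top strip rear 331 0.6
top left deck 133 1.3
top cart left 52 2.2
top cart front-left 23 2.1
fin top 55 [ 4.9 15.2 39.9] ((3.642716407775879, 0.1674365997314453), (63.38859176635742, 21.517087936401367), 89.46504974365234)
t 20.37 pos [ 0.5569 -0.1898  0.2167] shift [ 0.21 -4.02  0.11] rot [ 0.01  0.05 -0.01] F [-0.7 -0.4  0.3] w 0.0341 q [ 1.28  0.19 -1.02  2.01  0.03  0.62  0.34]
t 20.37 pos [ 0.5569 -0.1898  0.2167] shift [ 4.52 -4.03  2.88] rot [ 0.01  0.05 -0.01] F [-0.7 -0.4  0.3] w 0.0341 q [ 1.28  0.19 -1.02  2.01  0.03  0.62  0.34]
t 20.37 pos [ 0.5569 -0.1898  0.2167] shift [ 4.52 -1.68  2.88] rot [ 0.01  0.05 -0.01] F [-0.7 -0.4  0.3] w 0.0341 q [ 1.28  0.19 -1.02  2.01  0.03  0.62  0.34]
```

Call:
move_arm --pt "0 -1 0 0 0 0" --pt "0 -1 0 0 0 0" --pt "0 -1 0.2 0 0 0" --pt "0.3 -1 0.5 0 0 0" --pt "0.8 0 0.5 0 0 0" --pt "0.9 0 0.5 0 0 0" --pt "0.9 0 0.5 0 0 0" --pt "0.9 0 0.5 0 0 0" --pt "0.6 0 0.2 0 0 0" --pt "0 0 0 0 0 0" --grip -1

```text
t: 21.2
ee_pos: [0.5822, -0.2775, 0.3147]
tool_rot: [-0.908, 0.851, -1.328]
force: [-0.9, -0.2, 0.6]
grip_width: 0.0
```

```bash
cat > st2.py <<'E'
from h import *
from workcell import *
import sys
st=get_state(); print("tcp in bay mm",np.round(1000*Rb.T@(st["ee_pos"]-OB),1),"F bay",np.round(Rb.T@st["force"],1))
for a in sys.argv[1:]:
    x,z=map(float,a.split(",")); plan(st,bay(x/1000,-.086,z/1000),MB)
E
python3 st2.py 56,143
python3 - <<'E'
from ov import *
from workcell import *
ims=[]
for n,b in(("side",(55,205,255,405)),("top",(95,215,325,445))):
    c=capture(n); i=c["color"][b[0]:b[1],b[2]:b[3],::-1]; ims.append(cv2.resize(i,(400,400),interpolation=cv2.INTER_CUBIC))
cv2.imwrite("pics/g8.png",np.hstack(ims))
E
```

```text
tcp in bay mm [ 57.9 -84.8 189.7] F bay [-0.6 -0.2  0.9]
t 21.2 pos [ 0.5822 -0.2775  0.3147] shift [ 0.07  2.34 -0.08] rot [ 0.06  0.09 -0.04] F [-0.9 -0.2  0.6] w 0.0 q [ 1.36  0.24 -1.02  1.74  0.03  0.88  0.45]
```

View pics/g8.png

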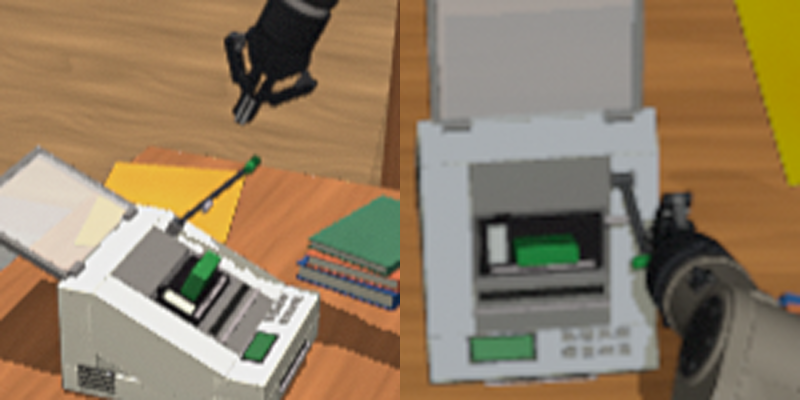

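The cartridge sits level in the bay and the lever is still open, its bar at top-crop (640,262). I bring the closed fingers down behind the bar.

Call:
move_arm --pt "0.07 0.5 0 0.06 0.09 0" --pt "0 0.6 0 0 0 0" --pt "0 0.6 0 0 0 0" --pt "0 0.5 0 0 0 0" --pt "0 0 0 0 0 0"

```text
t: 21.72
ee_pos: [0.5996, -0.2691, 0.2683]
tool_rot: [-0.903, 0.856, -1.327]
force: [-0.1, 0.8, -0.2]
grip_width: -0.0
```

```bash
python3 st2.py 20,131 -5,116
python3 - <<'E'
from ov import *
from workcell import *
ims=[]
for n,b in(("side",(75,195,275,395)),("top",(95,215,325,445))):
    c=capture(n); i=c["color"][b[0]:b[1],b[2]:b[3],::-1]; ims.append(cv2.resize(i,(400,400),interpolation=cv2.INTER_CUBIC))
cv2.imwrite("pics/g9.png",np.hstack(ims))
E
```

```text
tcp in bay mm [ 54.5 -77.2 140.1] F bay [-0.1  0.8 -0.2]
t 21.72 pos [ 0.5996 -0.2691  0.2683] shift [ 0.43  0.46 -1.72] rot [ 0.05  0.05 -0.08] F [-0.1  0.8 -0.2] w -0.0 q [ 1.28  0.31 -0.98  1.78  0.11  0.79  0.37]
t 21.72 pos [ 0.5996 -0.2691  0.2683] shift [ 0.43  1.22 -2.97] rot [ 0.05  0.05 -0.08] F [-0.1  0.8 -0.2] w -0.0 q [ 1.28  0.31 -0.98  1.78  0.11  0.79  0.37]
```

View pics/g9.png

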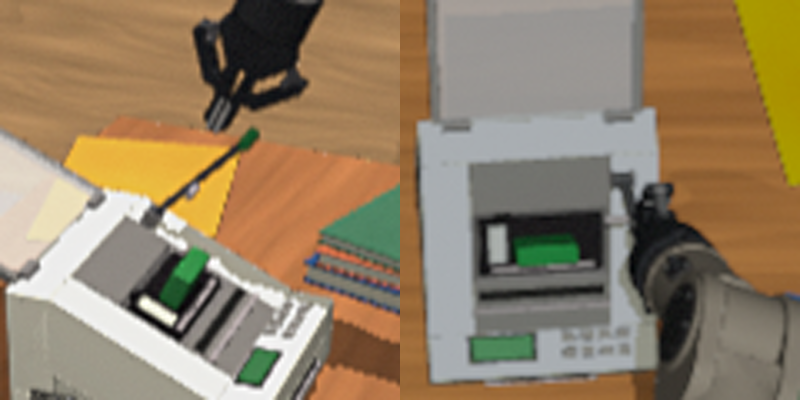

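Call:
move_arm --pt "0.3 0.05 -0.1 0 0 0" --pt "0.15 0.1 -0.3 0 0 0" --pt "0 0.1 -0.4 0 0 0" --pt "0 0.1 -0.4 0 0 0" --pt "0 0.1 -0.4 0 0 0"

```text
t: 22.23
ee_pos: [0.5766, -0.2816, 0.2505]
tool_rot: [-0.899, 0.846, -1.332]
force: [0.7, -0.8, -0.2]
grip_width: -0.0001
```

```bash
python3 st2.py -5,116 -28,98
```

```text
tcp in bay mm [ 25.4 -88.5 134. ] F bay [ 0.5 -0.8 -0.5]
t 22.23 pos [ 0.5766 -0.2816  0.2505] shift [-0.13  0.89 -1.52] rot [-0.03  0.07 -0.04] F [ 0.7 -0.8 -0.2] w -0.0001 q [ 1.35  0.3  -1.    1.84  0.08  0.75  0.44]
t 22.23 pos [ 0.5766 -0.2816  0.2505] shift [-0.14  1.79 -2.68] rot [-0.03  0.07 -0.04] F [ 0.7 -0.8 -0.2] w -0.0001 q [ 1.35  0.3  -1.    1.84  0.08  0.75  0.44]
```

Call:
move_arm --pt "-0.1 0.2 -0.38 0 0 0" --pt "0 0.22 -0.38 0 0 0" --pt "0 0.22 -0.38 0 0 0" --pt "0 0.22 -0.38 0 0 0" --pt "0 0 0 0 0 0"

```text
t: 22.65
ee_pos: [0.5511, -0.2818, 0.2177]
tool_rot: [-0.9, 0.849, -1.335]
force: [-0.1, 0.3, -0.4]
grip_width: -0.0005
```

```bash
python3 st2.py -28,98
python3 - <<'E'
from ov import *
from workcell import *
ims=[]
for n,b in(("side",(75,195,275,395)),("top",(95,215,325,445))):
    c=capture(n); i=c["color"][b[0]:b[1],b[2]:b[3],::-1]; ims.append(cv2.resize(i,(400,400),interpolation=cv2.INTER_CUBIC))
cv2.imwrite("pics/g10.png",np.hstack(ims))
E
```

```text
tcp in bay mm [-11.5 -87.4 115. ] F bay [-0.3  0.3 -0.3]
t 22.65 pos [ 0.5511 -0.2818  0.2177] shift [-0.07  0.85 -0.83] rot [-0.01  0.05 -0.02] F [-0.1  0.3 -0.4] w -0.0005 q [ 1.39  0.29 -1.01  1.92  0.06  0.67  0.47]
```

View pics/g10.png

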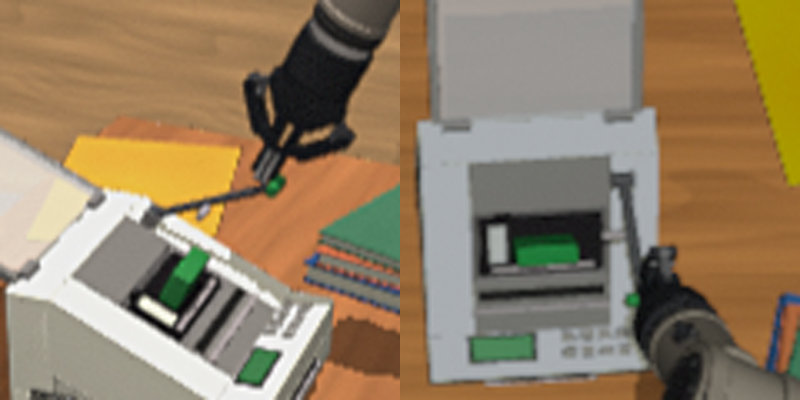

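The lever follows, its bar now at side-crop (272,185). Continuing along the arc.

Call:
move_arm --pt "-0.05 0.28 -0.28 0 0 0" --pt "0 0.28 -0.28 0 0 0" --pt "0 0.28 -0.27 0 0 0" --pt "0 0.33 -0.33 0 0 0" --pt "0 0.33 -0.33 0 0 0" --pt "0 0.33 -0.3 0 0 0" --pt "0 0 0 0 0 0"

```text
t: 23.33
ee_pos: [0.5363, -0.2818, 0.1675]
tool_rot: [-0.898, 0.843, -1.336]
force: [0.3, -0.2, -0.3]
grip_width: -0.0001
```

```bash
python3 st2.py -63,53 -72,31.5
python3 - <<'E'
from ov import *
from workcell import *
ims=[]
for n,b in(("side",(75,195,275,395)),("top",(95,215,325,445))):
    c=capture(n); i=c["color"][b[0]:b[1],b[2]:b[3],::-1]; ims.append(cv2.resize(i,(400,400),interpolation=cv2.INTER_CUBIC))
cv2.imwrite("pics/g11.png",np.hstack(ims))
E
```

```text
tcp in bay mm [-46.1 -86.6  75.7] F bay [ 0.1 -0.2 -0.4]
t 23.33 pos [ 0.5363 -0.2818  0.1675] shift [-0.04  1.13 -0.85] rot [-0.06  0.07 -0.01] F [ 0.3 -0.2 -0.3] w -0.0001 q [ 1.38  0.34 -0.97  2.    0.1   0.56  0.47]
t 23.33 pos [ 0.5363 -0.2818  0.1675] shift [-0.04  2.2  -1.31] rot [-0.06  0.07 -0.01] F [ 0.3 -0.2 -0.3] w -0.0001 q [ 1.38  0.34 -0.97  2.    0.1   0.56  0.47]
```

View pics/g11.png

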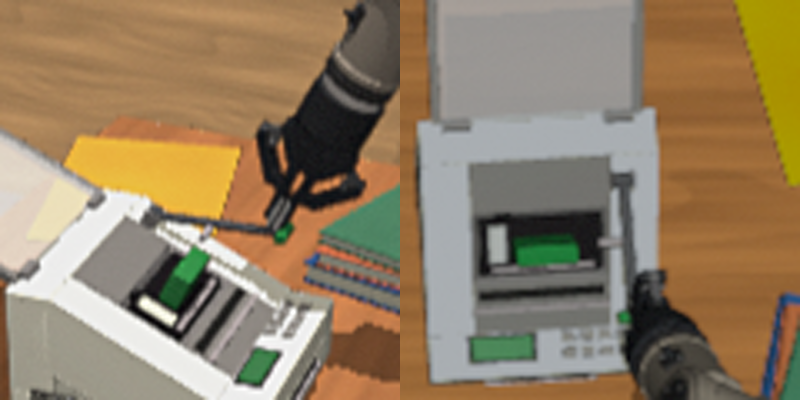

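Call:
move_arm --pt "0 0.3 -0.22 0 0 0" --pt "0 0.3 -0.22 0 0 0" --pt "0 0.3 -0.2 0 0 0" --pt "0 0.3 -0.2 0 0 0" --pt "0 0.3 -0.15 0 0 0" --pt "0 0.3 -0.12 0 0 0" --pt "0 0 0 0 0 0"

```text
t: 24.02
ee_pos: [0.5379, -0.2831, 0.1267]
tool_rot: [-0.893, 0.83, -1.343]
force: [1.1, 0.1, 1.1]
grip_width: -0.0001
```

```bash
python3 st2.py -72,31.5 -74,16.5
```

```text
tcp in bay mm [-61.9 -88.   38.2] F bay [1.4 0.  0.5]
t 24.02 pos [ 0.5379 -0.2831  0.1267] shift [-0.11  0.32 -0.51] rot [-0.18  0.09  0.04] F [1.1 0.1 1.1] w -0.0001 q [ 1.32  0.39 -0.91  2.05  0.17  0.45  0.43]
t 24.02 pos [ 0.5379 -0.2831  0.1267] shift [-0.11  1.07 -0.62] rot [-0.18  0.09  0.04] F [1.1 0.1 1.1] w -0.0001 q [ 1.32  0.39 -0.91  2.05  0.17  0.45  0.43]
```

Call:
move_arm --pt "0 0.25 -0.2 0 0 0" --pt "0 0.25 -0.15 0 0 0" --pt "0 0.2 -0.1 0 0 0" --pt "0 0.15 0 0 0 0"

```text
t: 24.35
ee_pos: [0.543, -0.283, 0.1097]
tool_rot: [-0.887, 0.819, -1.346]
force: [1.1, 0.5, 1.6]
grip_width: 0.0001
```

```bash
python3 st2.py -74,16.5
```

```text
tcp in bay mm [-64.5 -88.1  20.6] F bay [1.7 0.5 1. ]
t 24.35 pos [ 0.543  -0.283   0.1097] shift [-0.11  0.19 -0.48] rot [-0.29  0.12  0.06] F [1.1 0.5 1.6] w 0.0001 q [ 1.28  0.42 -0.88  2.06  0.2   0.4   0.41]
```

Call:
move_arm --pt "0 0.12 -0.1 0 0 0" --pt "0 0.1 0 0 0 0"

```text
t: 24.52
ee_pos: [0.5447, -0.2829, 0.1052]
tool_rot: [-0.886, 0.816, -1.347]
force: [2.5, -0.4, 1.6]
grip_width: -0.0001
```

```bash
python3 st2.py -74,16.5
```

```text
tcp in bay mm [-64.9 -88.2  15.8] F bay [ 2.9 -0.5  0.4]
t 24.52 pos [ 0.5447 -0.2829  0.1052] shift [-0.12 -0.05 -0.45] rot [-0.31  0.13  0.06] F [ 2.5 -0.4  1.6] w -0.0001 q [ 1.27  0.42 -0.87  2.06  0.21  0.39  0.4 ]
```

```bash
cat > look.py <<'E'
from ov import *
from workcell import *
import sys
ims=[]
for n,b in(("side",(95,195,285,385)),("top",(115,215,335,435))):
    c=capture(n); pickle.dump(c,open(n+"L.pkl","wb")); i=c["color"][b[0]:b[1],b[2]:b[3],::-1]; ims.append(cv2.resize(i,(400,400),interpolation=cv2.INTER_CUBIC))
    for l in("lever_bar","lever_hinge","cartridge_grip","cartridge_key"):
        for r in pinpoint(l,c):
            w=Rb.T@(toW(c,r["point"])-OB)*1000
            if np.abs(w).max()<160: print(n,l,r["score"],w.round(1))
cv2.imwrite(sys.argv[1],np.hstack(ims))
E
python3 look.py pics/g12.png
```

```text
side lever_bar 0.51 [-77.7 -83.3   6.7]
side lever_hinge 0.65 [ 64.6 -84.9   7.9]
side cartridge_grip 0.77 [-1.1  2.7 19.8]
side cartridge_grip 0.22 [-8.2 -1.6 18. ]
side cartridge_key 0.89 [32.6 39.8 -4.6]
top lever_bar 0.49 [-74.5 -89.9   9.1]
top lever_hinge 0.52 [ 72.5 -87.   11.9]
top cartridge_grip 0.71 [-2.6 -2.9 21. ]
top cartridge_key 0.98 [28.1 35.   0.7]
```

View pics/g12.png

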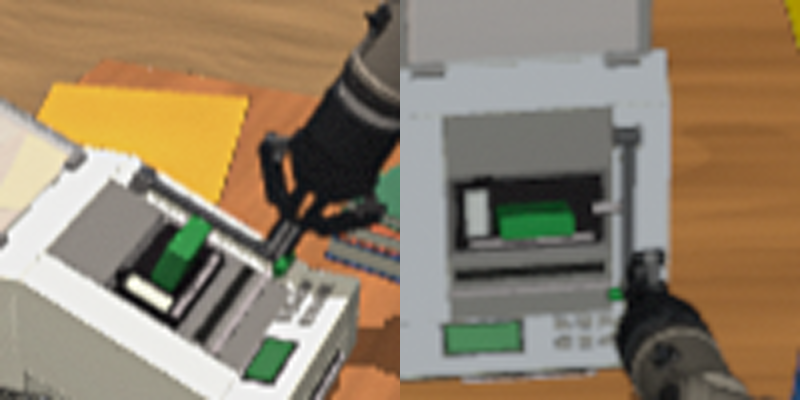

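Nearly shut (bar at z of about 8 mm, 10 mm when shut). I press gently against the stop.

Call:
move_arm --pt "0 0.1 0 0 0 0" --pt "0 0.1 0 0 0 0"

```text
t: 25.18
ee_pos: [0.5454, -0.2834, 0.1025]
tool_rot: [-0.888, 0.818, -1.348]
force: [-19.6, 5.7, 36.4]
grip_width: 0.0001
```

```bash
python3 st2.py
```

```text
tcp in bay mm [-65.4 -88.6  13.1] F bay [-2.   6.7 41.2]
```

Call:
move_arm --pt "0 -0.2 0 0 0 0" --pt "0 -0.4 0 0 0 0" --pt "0 -0.8 0 0 0 0" --pt "0 -0.8 0 0 0 0" --pt "0 -0.8 0 0 0 0" --pt "0 -0.8 0 0 0 0" --pt "0 -0.8 0 0 0 0" --pt "0 -0.8 0 0 0 0" --pt "0 -0.5 0 0 0 0" --pt "0 0 0 0 0 0"

```text
t: 26.02
ee_pos: [0.4749, -0.2833, 0.2018]
tool_rot: [-0.904, 0.853, -1.329]
force: [-0.3, 0.1, -1.4]
grip_width: 0.0003
```

```bash
python3 st2.py; python3 look.py pics/g13.png
python3 - <<'E'
from h import *
for n in("side","top"):
    c=pickle.load(open(n+"L.pkl","rb")); q=(cloud(c)-OB)@Rb*1000; I=c["color"].astype(int)
    d=(np.abs(q[...,0])<60)&(q[...,1]>85)&(q[...,1]<115)&(np.abs(q[...,2])<10); d0=np.median(q[d][:,2])
    g=(I[...,1]>I[...,0]+25)&(q[...,1]<-65)&(q[...,1]>-110)&(q[...,0]<-50)&(q[...,0]>-95)&(np.abs(q[...,2]-10)<60)
    print(n,"deck",d0.round(1),"bar",g.sum(),(q[g].mean(0)-[0,0,d0]).round(1))
    for x in(-50,-20,10,40):
        a=(np.abs(q[...,0]-x)<14)&(np.abs(q[...,1]+86)<9)&(np.abs(q[...,2]-10)<60); print("arm z at",x,np.percentile(q[a][:,2]-d0,[50,90]).round(1))
    k=(q[...,0]>-24)&(q[...,0]<24)&(q[...,1]>42)&(q[...,1]<58)&(np.abs(q[...,2])<10);print("shoulder",(np.median(q[k][:,2])-d0).round(1))
E
```

```text
tcp in bay mm [-87.2 -84.8 132.8] F bay [-0.8  0.2 -1.2]
side lever_bar 0.47 [-81.1 -86.3   7.5]
side lever_hinge 0.6 [ 65.7 -87.5   4.9]
side cartridge_grip 0.8 [-1.3 -0.5 21.2]
side cartridge_key 0.82 [28.7 36.8 -3.8]
top lever_bar 0.5 [-73.4 -89.5   8.2]
top lever_hinge 0.45 [ 68.9 -82.3  12. ]
top cartridge_grip 0.64 [-2.3 -1.4 19.5]
top cartridge_key 0.64 [28.3 35.9 -1.9]
side deck -2.2 bar 21 [-78.6 -80.   14.9]
arm z at -50 [ 8.2 14.7]
arm z at -20 [ 9.1 14.7]
arm z at 10 [11.8 15.1]
arm z at 40 [ 8.1 15.7]
shoulder 0.4
top deck 1.0 bar 31 [-74.7 -86.8  13.2]
arm z at -50 [ 8.6 16.7]
arm z at -20 [10.2 16. ]
arm z at 10 [10.3 15.9]
arm z at 40 [11.7 16.8]
shoulder -0.1
```

View pics/g13.png

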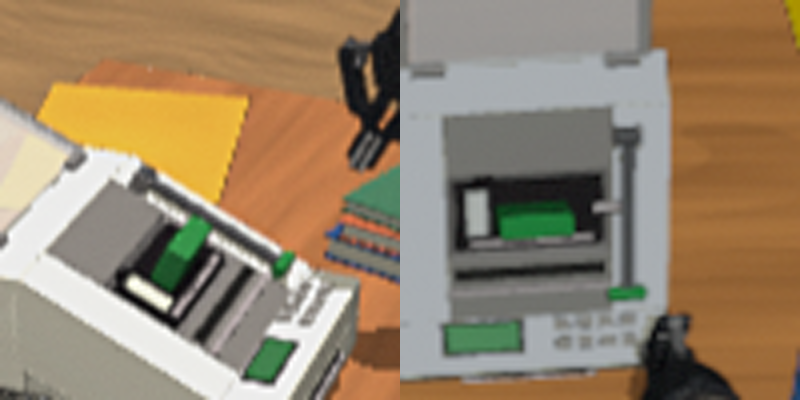

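The lever lies parallel to the deck with its toe over the shoulder (top-crop (605,207)), the shoulders are flush, and the fingers are clear. Handing in.

```bash
python3 -c "
from workcell import *
print(sign_off()); s=get_state(); print(s['t'],s['force'])"
```

```text
the job is handed in; nothing more can be done
None
the job is handed in; nothing more can be done
```

The black cartridge is in the bay the right way round, and the locking lever is shut over it. I handed the job in at about 26 s; no verdict is reported.

**What I did:** I took the cartridge by its fin, tilted it to the deck and lowered it slowly. It touched the right side of the mouth lightly, so I moved it about 2 mm over. After letting go, I pushed the lever down its arc with closed fingers until it met its stop, then backed off.

**Last checks:**
- **Depth:** the shoulders are flush with the deck within about 0.5 mm in both cameras.
- **Position:** the grip point was found 0 to 3 mm from home. That is within the 4 mm allowed, but the networks are only good to about 4 mm.
- **Lever:** its arm lies parallel to the deck, level within about 1 mm along its length. The finger tip had stopped at the arm's shut height.
- **Robot:** it stands about 13 cm clear, with no contact force.

**Weak points:**
- **Peak forces:** each read about 41 N. That was the wrist reading when the cartridge reached the bay floor (limit 60 N) and when the fingers pressed the lever on its stop. The 40 N limit is for the arm and gripper body, and this press was with the fingertips.
- **Camera agreement:** the two cameras differed by 2 to 4 mm in absolute position. I relied on comparisons within one picture and on the contact forces.
- **Key point:** the network put the key up to about 5 mm from the notch, against the 8 mm allowed, though the cartridge went all the way down.
- **Other objects:** I did not measure the stapler, dispenser, books or pencil cup again at the end. No contact showed in the forces or pictures.

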